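# Put the wet dot-painting things to dry

### The arm

A 6-joint arm with a two-finger parallel gripper is mounted at the origin on the work surface. World frame = base frame: x ahead of the robot, y to its left, z up, the work surface at z = 0. Lengths are in m, angles in rad, forces in N, time in s.
With the tool pointing down it reaches from about 0.275 to 0.85 m from the base axis. Payload 5.2 kg.
Tool frame: the origin (TCP) lies where the fingers leave the gripper's body, on its centre line; the fingertips stand 73 mm ahead of it and the grasp point (between the pads) lies env.grip_point_offset ahead of it (env.grip_point_offset is the distance from the TCP to the grasp point, in m); z points along the fingers, y is the line along which they close (so a half turn about z gives the same grasp; the last joint's range is limited). The gripper opens to 85 mm and grips with 20 to 120 N. Pads are 22 mm wide; open, the fingers measure 114 mm over their backs; the gripper's body (76 mm by 85 mm) begins 54 mm behind the grasp point. The pads swing forward as they close: fully open they stand 13 mm farther back than shut.
Start: joints at [-1.477, 0.259, 1.535, -0, 1.348, -0.203], TCP at [0.161, -0.526, 0.304] pointing down, gripper open.
Joint ranges: [-3.14, 3.14], [-0.91, 2.08], [0.19, 2.58], [-1.22, 4.36], [0.22, 2.71], [-3.12, 3.12]. Speed limits (rad/s): [2.57, 2.57, 3.14, 3.14, 3.14, 3.14].

### API

Orientations are given as a rotation vector (axis times angle).
In Python, from bench import env gives the robot as it stands. The module is installed in compiled form; this text tells all that it offers.
- The arm moves only by the tool send_rows, never from a script. Its argument "series" is text: rows parted by semicolons, each of 4 numbers parted by spaces: the shift along the tool's x, y, z in mm, then the turn about the tool's z in degrees. A call has 1 to 10 rows; each row shifts and turns the commanded pose from where the row before left it, along the tool's axes as they then stand; what a row does not reach is not made up. A row lasts 1/8 s, in which the tool goes at most 62.5 mm and 10.7 degrees, less where a joint would pass 70% of its speed; a pose out of reach is approached as far as the arm can. A call with a gripper value outside its range is refused whole. "grip" is the finger opening in mm, from 0 to 85.4, set as the call begins (left out, the last holds). The fingers move at their own pace and stop on an object; "squeeze" is the grip in N (left out, the last holds). Time passes only in rows, so rows that do not move let the fingers close. It gives the time, the measured TCP pose, the force, the opening and the grip force at its end, in the units of the state.
- env.read_state(): the state, without advancing time (a new reading comes with each control period).
- env.snapshot(name): name is "side" or "top" or "wrist"; returns a dict with "img" (480x640x3 uint8, blue, green, red), "depth" (480x640 float32, m along the optical axis (not along the pixel's ray), 0 where there is no reading), "camera_matrix" (3x3 intrinsics, pixels), "dist_coeffs" ([k1, k2, p1, p2, k3] as OpenCV has them; the pictures are not rectified), "eye" and "attitude" of the camera in the world. Camera axes: x right, y up, looking along -z (the intrinsics and any distortion apply to the point x, -y, -z); pixel columns grow to the right and rows downward; lengths in m; the calibration is good to about 2 mm. A picture is of the moment at which its call begins.
- env.job_done(): hands the job in; it is judged then, once.
The state is a dict: "t": time; "qpos": joint angles; "joint_vel": joint speeds; "joint_efforts": joint torques, N m; "position": TCP position; "eef_rot": TCP orientation; "force": force on the tool from outside, world axes, zero at the start; "ft_torque": the same for the moment, N m; "grip_width": finger opening in m; "finger_force": force on a finger pad.
Only numpy, scipy, OpenCV 4.12 (cv2) and the standard library are available. Lean on these libraries where they do the work, as an engineer would, in place of code of your own. Each camera call takes 0.05 s, during which the arm holds its last target. There are 200 camera calls.

### The job

The dot-painting session is over and everything wet must go to dry. First set the drip tray down flat under the drying end of the bent rail (the end at the robot's left, farther from it), then slide both painted discs that hang on the rail along the wire, round both bends, until the first is up against the end stop and the second up against the first, and leave them hanging there. Also move every wet dotting rod from the rinse block into a vial of its own, pushed down to the bottom; the tray must still be in place at the end and the other things on the table must be left alone.

Things in the scene. Friction and masses are not known exactly. Their poses are not given: they have to be found in the camera images.
- rail: fixed drying rail: 8 mm steel wire bent in a level Z, centre line 170 mm up, on a post with a round foot (64 mm wide, 12 high) at each end. Origin on the table midway, z up. In its x, y (mm) the wire runs (-60,-200), bend 1 (-60,-40), bend 2 (60,40), drying end (60,200), bends rounded over 20 mm; the rail turns by up to 0.12 rad. Collars 42 mm wide near both ends are the stops
- wire_bend1 (a point): corner of the wire's centre line at the first bend, 170 mm high; the wire runs straight for 125 mm from the start collar to here, along the rail's +y
- wire_bend2 (a point): corner of the wire's centre line at the second bend, 170 mm high; 144 mm from wire_bend1
- wire_stop (a point): centre line of the wire at the inner face of the end stop collar at the drying end, 170 mm high; 110 mm of straight wire from wire_bend2. The post stands 50 mm behind this face
- drip_spot (a point): point on the table straight below the wire, 35 mm before the end stop: where the middle of the drip tray belongs
- tray: loose aluminium drip tray, 100 (x) by 80 (y) by 18 mm high, about 130 g; origin at the centre of its underside, z up. Straight bar handle along its -x, from 50 to 170 mm from the origin (grip at about 130), 14 mm wide along y, 4 to 22 mm above the underside. The wire leaves room to bring it in from the robot's side, handle towards the robot; discs hang no lower than 60 mm
- hanger_a: loose hanger nearer bend 1, about 90 g: grip tab, eight-sided ring round the wire, painted 68 mm disc below, all in the body's x-z plane, 12 mm thick. Origin at the ring's centre, y along the wire; opening 32 mm, outside 50. Hangs free, centre 12.5 mm below the wire's centre line; swings and turns. Tab: 20 mm wide (x), 12 thick (y), 22 to 66 mm above the ring's centre
- hanger_b: second hanger, the same as hanger_a, between it and the start collar
- rinse_block: fixed grey plastic block, 190 (x) by 55 (y) by 60 mm high, origin at the centre of its underside, with four upright holes 12 mm wide and 50 mm deep in a row along its x at -63, -21, 21 and 63 mm, in which the wet rods stand. It and the vial stand change places from start to start
- vial_stand: fixed wooden base, 190 (x) by 55 (y) by 22 mm high, origin at the centre of its underside, with four upright glass vials in a row along its x at -63, -21, 21 and 63 mm
- vial1 (a point): centre of the mouth of a glass vial, 100 mm above the table: outside 20 mm, opening 14 mm wide, 74 mm deep (its floor is 26 mm above the table)
- vial2 (a point): centre of the mouth of a glass vial, 100 mm above the table: outside 20 mm, opening 14 mm wide, 74 mm deep (its floor is 26 mm above the table)
- vial3 (a point): centre of the mouth of a glass vial, 100 mm above the table: outside 20 mm, opening 14 mm wide, 74 mm deep (its floor is 26 mm above the table)
- vial4 (a point): centre of the mouth of a glass vial, 100 mm above the table: outside 20 mm, opening 14 mm wide, 74 mm deep (its floor is 26 mm above the table)
- rod1: wet dotting rod, 30 g, standing upright in the rinse block: a steel rod 10 mm thick with a rounded lower tip and, at the top, a round black grip 16 mm thick; 150 mm long in all, the grip from 100 to 150 mm. Origin at the lower tip, z along the rod to the grip. May be absent
- rod2: wet dotting rod, 30 g, standing upright in the rinse block: a steel rod 10 mm thick with a rounded lower tip and, at the top, a round black grip 16 mm thick; 150 mm long in all, the grip from 100 to 150 mm. Origin at the lower tip, z along the rod to the grip. May be absent
- rod3: wet dotting rod, 30 g, standing upright in the rinse block: a steel rod 10 mm thick with a rounded lower tip and, at the top, a round black grip 16 mm thick; 150 mm long in all, the grip from 100 to 150 mm. Origin at the lower tip, z along the rod to the grip. May be absent
- rod4: wet dotting rod, 30 g, standing upright in the rinse block: a steel rod 10 mm thick with a rounded lower tip and, at the top, a round black grip 16 mm thick; 150 mm long in all, the grip from 100 to 150 mm. Origin at the lower tip, z along the rod to the grip. May be absent
- water_cup: bystander: clear cup, 76 mm wide, 90 mm high; origin at its foot
- paint_jar: bystander: paint jar, 60 mm wide, 70 mm high; origin at its foot
- varnish: bystander: bottle, 56 mm wide, 150 mm high; origin at its foot
- blank_disc: bystander: unpainted black disc lying flat, 100 mm wide, 10 mm thick; origin at its underside
- brush: bystander: brush lying flat, 170 mm long along its x
- palette: bystander: white ceramic palette, 100 mm wide, 12 mm high; origin at its underside
Not all that is in view belongs to the job. Leave any yellow look-alike of the rod1 alone.

How it is judged:
On the way, in this order (a step that is already met when the one before it is completed fails the run):
1. the drip tray stands flat under the drying end, its middle within 30 mm of the drip spot (horizontal distance between tray and drip_spot below 0.03 m and height (world z) of tray below 0.008 m and angle between tray's own z axis and vertical below 0.1 rad), for 0.2 s.
2. both disc hangers are at the end stop (horizontal distance between hanger_a and wire_stop below 0.025 m and angle between each of hanger_a, hanger_b's own z axis and vertical below 0.4 rad and linear speed of each of hanger_a, hanger_b below 0.05 m/s and horizontal distance between hanger_b and wire_stop below 0.045 m), for 0.2 s.
At the end, for the whole second after the job is handed in: Tray flat on the table, middle within 30 mm of the drip spot; hanger_a's ring centre within 25 mm and hanger_b's within 45 mm (level) of the stop face, hanging still; every rod's tip within 8 mm of a vial's axis and of its floor, upright; all released (all of step 1 and all of step 2 and linear speed of tray below 0.02 m/s and (horizontal distance between rod1 and vial1 below 0.008 m or horizontal distance between rod1 and vial2 below 0.008 m or horizontal distance between rod1 and vial3 below 0.008 m or horizontal distance between rod1 and vial4 below 0.008 m) and height (world z) of each of rod1, rod2, rod3, rod4 below 0.034 m and angle between each of rod1, rod2, rod3, rod4's own z axis and vertical below 0.15 rad and (horizontal distance between rod2 and vial1 below 0.008 m or horizontal distance between rod2 and vial2 below 0.008 m or horizontal distance between rod2 and vial3 below 0.008 m or horizontal distance between rod2 and vial4 below 0.008 m) and (horizontal distance between rod3 and vial1 below 0.008 m or horizontal distance between rod3 and vial2 below 0.008 m or horizontal distance between rod3 and vial3 below 0.008 m or horizontal distance between rod3 and vial4 below 0.008 m) and (horizontal distance between rod4 and vial1 below 0.008 m or horizontal distance between rod4 and vial2 below 0.008 m or horizontal distance between rod4 and vial3 below 0.008 m or horizontal distance between rod4 and vial4 below 0.008 m)); the robot touches nothing.
It fails at once if a bystander (cup, jar, bottle, blank disc, brush or palette) is moved by more than 30 mm (distance of any of water_cup, paint_jar, varnish, blank_disc, brush, palette from where it was at the start of the episode above 0.03 m).
Of rod1, rod2, rod3, rod4 only 2 to 4 are there at a start; the rules pass over those that are not, and their reading is None.
At some moment in a run one of tray may be knocked a few centimetres aside while the robot is not near it.
It also fails if it takes over 210 s, if anything falls off the work surface, if the arm or the gripper's body presses on something with over 40 N, if the wrist force passes 120 N, or if a joint passes its speed limit or range.

## Working session

There is one attempt and no reset: what is moved stays moved. The work goes in short steps, Python scripts to look and compute and a tool call to move; the robot and the scene stay as the last step left them, time stands still between calls to the robot, and variables do not carry over. Pictures are saved under pics/ and viewed, at most 14 in all, crops included, and the job is handed in when it is done.

Besides the shell and the picture viewer there is one more tool, called after "Emit:" by a JSON object that holds its "api" and its "payload", one argument or row to a line. send_rows: Moves the arm, as the interface text tells. Its arguments: {"type":"object","properties":{"series":{"type":"string"},"grip":{"type":"number"},"squeeze":{"type":"number"}},"required":["series"]}

```bash
mkdir -p pics; cat > h.py <<'E'
import numpy as np, cv2, pickle
from scipy.spatial.transform import Rotation as R
from bench import env
def snap(name,tag):
    s=env.snapshot(name); cv2.imwrite(f'pics/{tag}.png',s['img']); pickle.dump(s,open(f'pics/{tag}.pkl','wb')); return s
def load(tag): return pickle.load(open(f'pics/{tag}.pkl','rb'))
def att(s):
    a=np.array(s['attitude'],float)
    return a if a.shape==(3,3) else R.from_rotvec(a).as_matrix() if a.size==3 else R.from_quat(a).as_matrix()
def ray(s,u,v):
    p=cv2.undistortPoints(np.array([[[u,v]]],float),s['camera_matrix'],s['dist_coeffs'])[0,0]
    return att(s)@np.array([p[0],-p[1],-1.])
def atz(s,u,v,z):  # intersect pixel ray with plane z
    d=ray(s,u,v); e=np.array(s['eye']); return e+d*(z-e[2])/d[2]
def atd(s,u,v):
    return np.array(s['eye'])+ray(s,u,v)*s['depth'][int(v),int(u)]
def proj(s,P):
    c=(np.atleast_2d(P)-s['eye'])@att(s); c=c*[1,-1,-1]
    return cv2.projectPoints(c[:,None],np.zeros(3),np.zeros(3),s['camera_matrix'],s['dist_coeffs'])[0][:,0]
E
python3 - <<'E'
from h import *
for n in('top','side','wrist'):
    s=snap(n,n+'0'); print(n,s['eye'],s['attitude'],s['camera_matrix'][0],s['dist_coeffs'])
print(env.grip_point_offset,env.read_state())
E
```

```text
top [0.34071922 0.00689344 1.36370133] [ 0.15407858 -0.1460541  -1.59101905] [580.69714317   0.         329.45906475] [0.01546106 0.         0.         0.         0.        ]
side [ 0.24076866 -0.50064493  0.72234514] [ 0.7584921  -0.23000364 -0.58705843] [466.94705105   0.         318.20582169] [0.00962821 0.         0.         0.         0.        ]
wrist [ 0.22846061 -0.50565212  0.37342056] [-0.24252113  0.18253752 -1.26432916] [370.06673907   0.         320.5393601 ] [-0.07243902  0.          0.          0.          0.        ]
0.0539 {'t': 0.15, 'qpos': array([-1.47679909e+00,  2.59228923e-01,  1.53584381e+00, -2.45249698e-06,
        1.34799267e+00, -2.02763000e-01]), 'joint_vel': array([-0.00174627, -0.00150226, -0.00378146, -0.00132256, -0.00023494,
        0.00097168]), 'joint_efforts': array([ 3.80157551e-03, -4.46380091e+01, -2.90822697e+01, -3.42330513e-04,
        8.20010668e-03, -2.65780750e-05]), 'position': array([ 0.16084531, -0.52563945,  0.30323202]), 'eef_rot': array([-3.10561770e+00, -4.64224684e-01, -1.21938896e-04]), 'force': array([-0.74508523,  0.20177336, -0.60306361]), 'ft_torque': array([-0.00108672, -0.03167172, -0.03184142]), 'finger_force': 0.0, 'grip_width': 0.08562238043098072}
```

View pics/top0.png

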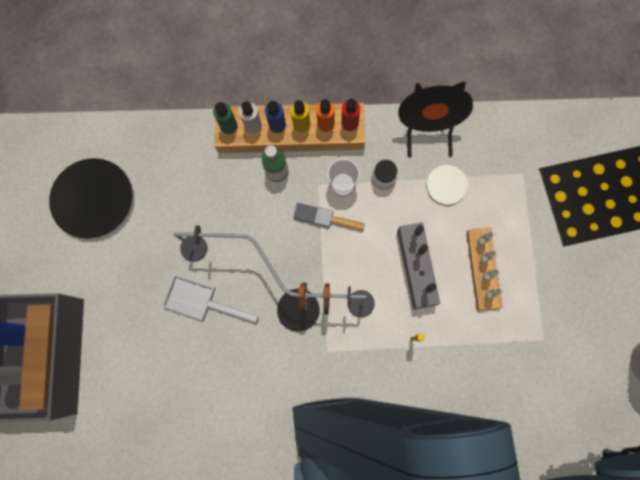

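View pics/side0.png

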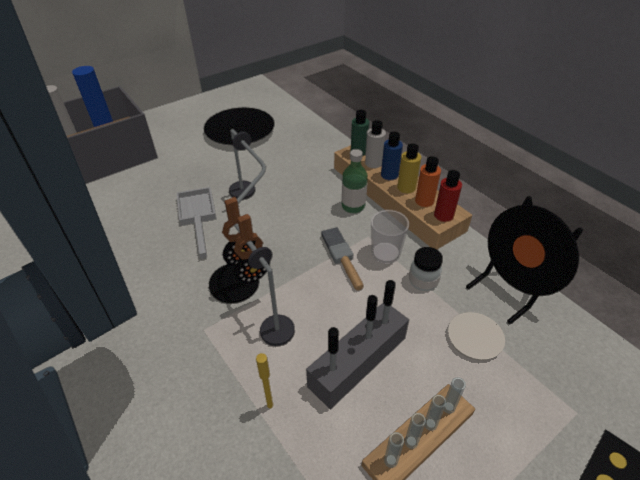

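Top view: image up is +x and image left is +y. The rail's drying end is at (178,235), bend 2 at about (250,237), bend 1 at about (290,294) and the start at (365,297). The hangers are at (303,296) and (326,297). The tray is at (189,298), with its handle end at (257,319). Candidates for the rods: black grips at (419,230), (422,250) and (431,290) in the grey block are the wet rods. The yellow stick at (420,338) is the look-alike, to be left alone. The glass vials are on the wood at (485,240) to (492,295).

```bash
python3 - <<'E'
from h import *
s=load('top0')
def crop(x0,y0,w,h,k,n):
    c=cv2.resize(s['img'][y0:y0+h,x0:x0+w],None,fx=k,fy=k,interpolation=cv2.INTER_CUBIC); cv2.imwrite(f'pics/{n}.png',c)
crop(160,215,220,120,3.6,'c_rail'); crop(390,210,120,110,5,'c_rods')
E
```

```text
(no output)
```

View pics/c_rail.png

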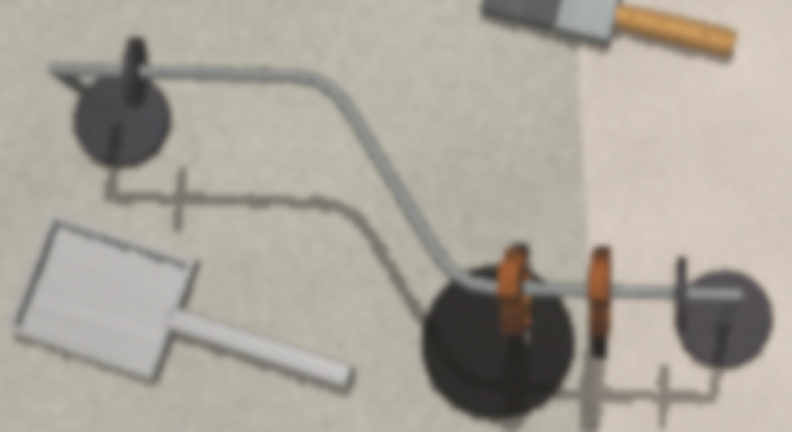

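View pics/c_rods.png

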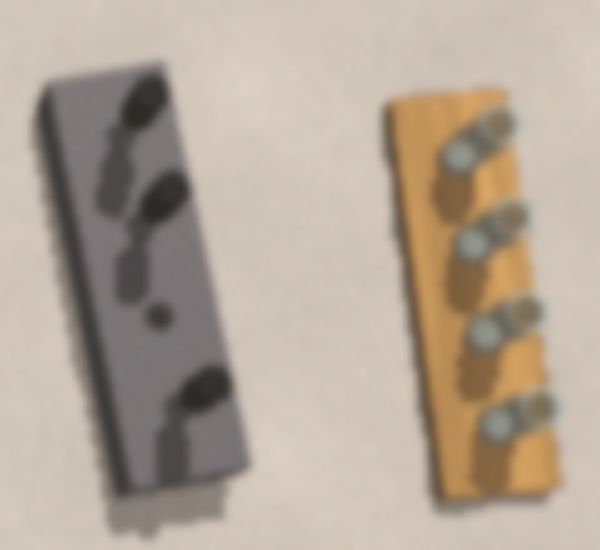

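```bash
python3 - <<'E'
from h import *
from scipy.optimize import least_squares
s=load('top0')
C=lambda p,k,x0,y0:[np.array([a/k+x0+ (0.5/k-0.5),b/k+y0+(0.5/k-0.5)]) for a,b in p]
print('nadir',proj(s,[s['eye'][0],s['eye'][1],0.]))
w=C([(180,71),(240,73),(290,76),(355,115),(385,164),(415,214),(440,255),(550,289),(620,291),(660,292),(52,69),(742,295)],3.6,160,215)
W=np.array([atz(s,*p,.17)[:2] for p in w])
segs=[0]*3+[1]*4+[2]*3
pts=np.array([(-60,-200),(-60,-40),(60,40),(60,200)])/1e3
def tr(q,P): c,n=np.cos(q[2]),np.sin(q[2]); return np.asarray(P)@np.array([[c,n],[-n,c]])+q[:2]
def res(q):
    c,n=np.cos(q[2]),np.sin(q[2]); L=(W-q[:2])@np.array([[c,-n],[n,c]])
    r=[]
    for i,g in enumerate(segs):
        a,b=(pts[2],pts[3]) if g==0 else (pts[1],pts[2]) if g==1 else (pts[0],pts[1])
        d=(b-a)/np.linalg.norm(b-a); v=L[i]-a; r.append(v[0]*d[1]-v[1]*d[0])
    return np.r_[r,(L[10]-pts[3])[1]*.7,(L[11]-pts[0])[1]*.7]
f=least_squares(res,[.5,.1,0]); q=f.x; print('rail',q,'res mm',np.round(f.fun*1e3,1))
for n,p in dict(b1=(-60,-40),b2=(60,40),stop=(60,150),drip=(60,115),start=(-60,-165),e0=(-60,-200),e1=(60,200)).items(): print(n,np.round(tr(q,np.array(p)/1e3),4))
# blocks
for nm,cs,z in(('rinse',[(52,82),(163,65),(248,468),(130,493)],.06),('stand',[(390,102),(503,90),(560,487),(443,500)],.022)):
    P=np.array([atz(s,*p,z)[:2] for p in C(cs,5,390,210)]); c=P.mean(0); d=P[:2].mean(0)-P[2:].mean(0); L=np.linalg.norm(d); d/=L
    print(nm,c,'len',L,'yaw',np.degrees(np.arctan2(d[1],d[0])));print([tuple(np.round(c+d*o,4)) for o in(-.063,-.021,.021,.063)])
print('vial mouths',[np.round(atz(s,*p,.1)[:2],4) for p in C([(499,124),(512,215),(525,311),(539,407)],5,390,210)])
print('rod tops',[np.round(atz(s,*p,.16)[:2],4) for p in C([(151,90),(172,188),(214,381)],5,390,210)])
T=np.array([atz(s,*p,.018)[:2] for p in C([(55,222),(193,266),(155,380),(18,328)],3.6,160,215)])
print('tray',T.mean(0),np.linalg.norm(np.diff(T,axis=0),axis=1)); h=atz(s,*C([(347,379)],3.6,160,215)[0],.022)[:2]; print('handle end',h, h-T.mean(0))
print('hang',[np.round(atz(s,*p,.2)[:2],4) for p in C([(513,290),(599,285)],3.6,160,215)])
E
```

```text
nadir [[333.8822217  352.63502742]]
rail [ 0.52349587  0.13670926 -0.05523674] res mm [ 0.5  0.3 -0.6  0.2  0.3  0.   0.  -0.3 -0.2 -0.1  2.  -1.3]
b1 [0.4614 0.1001]
b2 [0.5856 0.1733]
stop [0.5917 0.2832]
drip [0.5898 0.2482]
start [ 0.4545 -0.0247]
e0 [ 0.4525 -0.0597]
e1 [0.5944 0.3331]
rinse [ 0.53196936 -0.19128829] len 0.18888429419875177 yaw 8.141672580079696
[(np.float64(0.4696), np.float64(-0.2002)), (np.float64(0.5112), np.float64(-0.1943)), (np.float64(0.5528), np.float64(-0.1883)), (np.float64(0.5943), np.float64(-0.1824))]
stand [ 0.52527163 -0.34775508] len 0.18714905744404717 yaw 3.485997520073904
[(np.float64(0.4624), np.float64(-0.3516)), (np.float64(0.5043), np.float64(-0.349)), (np.float64(0.5462), np.float64(-0.3465)), (np.float64(0.5882), np.float64(-0.3439))]
vial mouths [array([ 0.5892, -0.344 ]), array([ 0.5483, -0.3465]), array([ 0.5056, -0.3489]), array([ 0.4635, -0.3516])]
rod tops [array([ 0.596 , -0.1817]), array([ 0.5536, -0.1883]), array([ 0.4718, -0.2011])]
tray [0.47440248 0.33966858] [0.09504167 0.07608418 0.09535825]
handle end [0.41880151 0.18347798] [-0.05560097 -0.1561906 ]
hang [array([0.4553, 0.0676]), array([0.4568, 0.0196])]
```

```bash
cat > plan.py <<'E'
import sys
from h import *
# usage: plan.py x y z yaw_deg  (TCP target, tool x heading mod 180): turn first, then the shift in the turned tool axes
a=[float(v) for v in sys.argv[1:]]
st=env.read_state(); M=R.from_rotvec(st['eef_rot']).as_matrix(); p=np.array(st['position'])
yaw=np.degrees(np.arctan2(M[1,0],M[0,0])); print('t',round(st['t'],2),'pos',np.round(p*1e3,1),'yaw',round(yaw,2),'tilt',round(np.degrees(np.arccos(-M[2,2])),2),'q',np.round(st['qpos'],2),'F',np.round(st['force'],1),'w',round(st['grip_width']*1e3,1))
while len(a)>=4:
    d=((a[3]-yaw+90)%180)-90; turn=-d
    th=np.radians(yaw+d); D=(np.array(a[:3])-p)*1e3
    c,s=np.cos(th),np.sin(th)
    print('turn %.1f'%turn,'shift x %.1f y %.1f z %.1f'%(D[0]*c+D[1]*s, D[0]*s-D[1]*c,-D[2]))
    p=np.array(a[:3]); yaw=yaw+d; a=a[4:]
E
python3 plan.py .431 .217 .31 70.4
```

```text
t 0.15 pos [ 160.8 -525.6  303.2] yaw 17.0 tilt 0.08 q [-1.48  0.26  1.54 -0.    1.35 -0.2 ] F [-0.7  0.2 -0.6] w 85.6
turn -53.4 shift x 790.2 y 5.4 z -6.8
```

Emit:
{"api": "send_rows", "payload": {
  "series": "0 0 -10 -8.9; 0 0 0 -8.9; 0 0 0 -8.9; 0 0 0 -8.9; 0 0 0 -8.9; 0 0 0 -8.9; 45 0 0 0; 45 0 0 0; 45 0 0 0; 45 0 0 0",
  "grip": 50
}}

```text
t: 1.4
position: [0.2215, -0.3548, 0.3136]
eef_rot: [-2.567, -1.81, -0.001]
force: [1.1, 0.3, 0.1]
grip_width: 0.0502
finger_force: 0.0
```

Emit:
{"api": "send_rows", "payload": {
  "series": "45 0 0 0; 45 0 0 0; 45 0 0 0; 45 0 0 0; 45 0 0 0; 45 0 0 0; 45 0 0 0; 45 0 0 0; 45 0 0 0; 45 0 0 0"
}}

```text
t: 2.65
position: [0.3723, 0.0691, 0.3139]
eef_rot: [2.566, 1.811, 0.0]
force: [0.7, -1.2, 0.3]
grip_width: 0.0498
finger_force: 0.0
```

Emit:
{"api": "send_rows", "payload": {
  "series": "45 0 0 0; 45 0 0 0; 45 0 0 0; 0 0 0 0;0 0 0 0"
}}

```text
t: 3.28
position: [0.417, 0.1945, 0.3135]
eef_rot: [-2.566, -1.812, 0.002]
force: [-0.1, 0.1, 0.6]
grip_width: 0.0499
finger_force: 0.0
```

```bash
python3 plan.py .431 .217 .13 70.4;python3 - <<'E'
from h import *
snap('wrist','w1')
E
```

```text
t 3.27 pos [417.  194.5 313.5] yaw 70.45 tilt 0.08 q [ 0.19  0.09  1.72 -0.    1.33  0.53] F [-0.1  0.1  0.6] w 49.9
turn 0.1 shift x 25.9 y 5.7 z 183.5
```

View pics/w1.png

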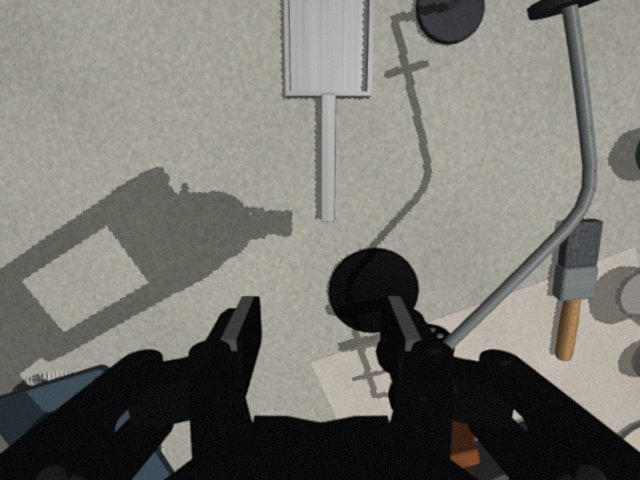

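The wrist view shows the handle from (328,95) at the tray to (328,221) at its free end. I'll measure it from here.

```bash
python3 - <<'E'
from h import *
s=load('w1')
a=atz(s,328,95,.022);b=atz(s,328,221,.022);print(a,b,np.linalg.norm(a-b));d=(a-b)/np.linalg.norm(a-b);print('yaw',np.degrees(np.arctan2(d[1],d[0])),'grip',b+d*.04)
q=[ 0.5235,0.1367,-0.05524];c,n=np.cos(q[2]),np.sin(q[2])
for P in((-60,-40),(60,40),(60,150),(0,0)):
    x,y=np.array(P)/1e3; print(P,proj(s,[q[0]+c*x-n*y,q[1]+n*x+c*y,.17]))
E
python3 plan.py .433 .219 .13 70.4
```

```text
[0.45943199 0.29520275 0.022     ] [0.42029932 0.1831084  0.022     ] 0.11872871774640237
yaw 70.75566406112281 grip [0.43348321 0.22087327 0.022     ]
(-60, -40) [[430.24325169 362.79179779]]
(60, 40) [[594.83000215 200.74043013]]
(60, 150) [[571.63823422   7.33893419]]
(0, 0) [[509.80574575 286.29320955]]
t 3.33 pos [417.  194.1 313.6] yaw 70.39 tilt 0.06 q [ 0.19  0.09  1.72 -0.    1.33  0.53] F [-0.2 -0.2 -0.9] w 50.1
turn -0.0 shift x 28.8 y 6.7 z 183.6
```

Emit:
{"api": "send_rows", "payload": {
  "series": "31 6 0 0; 0 0 45 0; 0 0 45 0; 0 0 45 0; 0 0 45 0; 0 0 40 0; 0 0 16 0; 0 0 0 0; 0 0 0 0",
  "grip": 40
}}

```text
t: 4.45
position: [0.4341, 0.2214, 0.0789]
eef_rot: [2.568, 1.809, 0.002]
force: [0.2, 0.1, 0.1]
grip_width: 0.0401
finger_force: 0.0
```

Emit:
{"api": "send_rows", "payload": {
  "series": "0 0 0 0; 0 0 0 0; 0 0 0 0; 0 0 0 0; 0 0 0 0",
  "grip": 5,
  "squeeze": 90
}}

```text
t: 5.08
position: [0.434, 0.2219, 0.0783]
eef_rot: [2.566, 1.811, 0.002]
force: [0.1, -2.6, 4.5]
grip_width: 0.012
finger_force: 90.1
```

```bash
python3 plan.py .36 .245 .085 -3 .458 .2535 .085 -3
```

```text
t 5.08 pos [434.  221.9  78.3] yaw 70.41 tilt 0.08 q [ 0.24  0.43  1.95 -0.    0.77  0.59] F [ 0.1 -2.6  4.5] w 12.0
turn 73.4 shift x -75.1 y -19.2 z -6.7
turn -0.0 shift x 97.4 y -13.6 z -0.0
```

Emit:
{"api": "send_rows", "payload": {
  "series": "0 0 -4 0; 0 0 -4 0; -1 -26 0 0; -1 -26 0 0; -1 -26 0 0; 0 0 0 7; 0 0 0 8; 0 0 0 8; 0 0 0 8; 0 0 0 8"
}}

```text
t: 6.32
position: [0.3585, 0.2453, 0.0858]
eef_rot: [-3.026, -0.844, 0.002]
force: [-0.4, 0.6, -1.5]
grip_width: 0.0116
finger_force: 89.1
```

Emit:
{"api": "send_rows", "payload": {
  "series": "0 0 0 8; 0 0 0 8; 0 0 0 8; 0 0 0 6; 0 0 0 4.4; 0 0 0 0; 0 0 0 0"
}}

```text
t: 7.2
position: [0.3588, 0.2453, 0.0859]
eef_rot: [3.14, -0.08, -0.001]
force: [-0.2, -0.5, -2.0]
grip_width: 0.0118
finger_force: 89.1
```

```bash
python3 plan.py .46 .255 .085 -3;python3 - <<'E'
from h import *
snap('wrist','w2')
E
```

```text
t 7.2 pos [358.8 245.3  85.9] yaw -2.91 tilt 0.03 q [0.34 0.34 2.07 0.   0.73 1.96] F [-0.2 -0.5 -2. ] w 11.8
turn 0.1 shift x 100.6 y -15.0 z 0.9
```

View pics/w2.png

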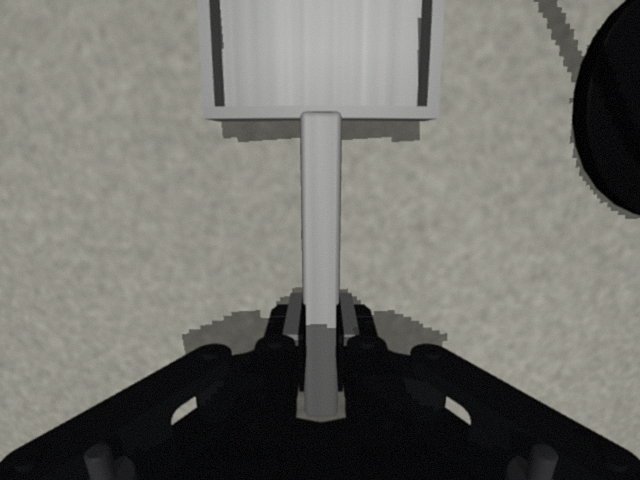

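The tray is held straight, with its near edge at (321,118). Next I slide it in.

Emit:
{"api": "send_rows", "payload": {
  "series": "20 -3 0 0; 20 -3 0 0; 20 -3 0 0; 20 -3 0 0; 20.5 -3 0 0; 0 0 0 0; 0 0 4 0; 0 0 3 0; 0 0 0 0; 0 0 0 0"
}}

```text
t: 8.5
position: [0.4594, 0.255, 0.0791]
eef_rot: [3.14, -0.082, -0.001]
force: [-2.6, -0.1, 3.0]
grip_width: 0.0118
finger_force: 89.7
```

```bash
python3 plan.py .46 .255 .078 -3;python3 - <<'E'
from h import *
s=snap('top','t1'); d=s['depth']
cv2.imwrite('pics/t1c.png',cv2.resize(s['img'][190:350,150:310],None,fx=3.5,fy=3.5,interpolation=cv2.INTER_CUBIC))
E
```

```text
t 8.5 pos [459.4 255.   79.1] yaw -2.98 tilt 0.05 q [0.29 0.48 1.85 0.   0.82 1.92] F [-2.6 -0.1  3. ] w 11.8
turn 0.0 shift x 0.6 y -0.0 z 1.1
```

View pics/t1c.png

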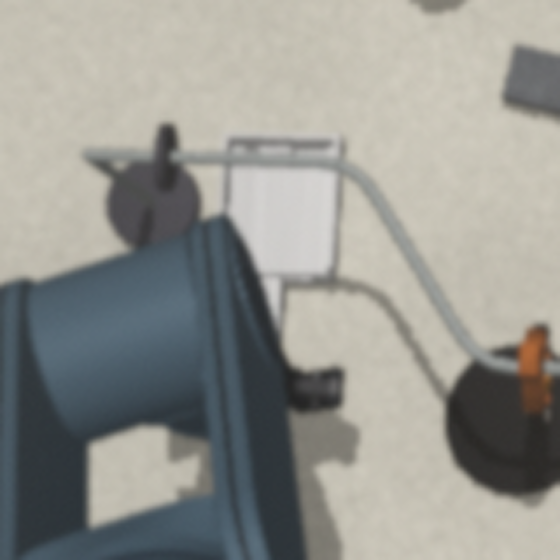

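```bash
python3 - <<'E'
from h import *
s=load('t1')
f=lambda a,b:atz(s,a/3.5+150-.36,b/3.5+190-.36,.018)[:2]
a,b,c=f(228,138),f(343,137),f(332,276)
m=(a+c)/2; print(a,b,c,'centre',m,'err',m-[.5898,.2482])
E
```

```text
[0.63535406 0.28167768] [0.63399883 0.20376171] [0.53912856 0.21093293] centre [0.58724131 0.2463053 ] err [-0.00255869 -0.0018947 ]
```

Emit:
{"api": "send_rows", "payload": {
  "series": "0 0 0 0; 0 0 0 0; 0 0 0 0",
  "grip": 45
}}

```text
t: 8.93
position: [0.4604, 0.255, 0.0789]
eef_rot: [-3.14, 0.082, -0.001]
force: [-0.2, 0.5, 0.6]
grip_width: 0.0457
finger_force: 0.0
```

Emit:
{"api": "send_rows", "payload": {
  "series": "0 0 -50 0; 0 0 -50 0; 0 0 -50 0; 0 0 -50 0; 0 0 -50 0; 0 0 -20 0; 0 0 0 0"
}}

```text
t: 9.8
position: [0.4608, 0.2552, 0.3506]
eef_rot: [-3.139, 0.082, -0.006]
force: [0.2, 0.3, -0.4]
grip_width: 0.0448
finger_force: 0.0
```

```bash
python3 plan.py .458 .03 .35 86.8
```

```text
t 9.8 pos [460.8 255.2 350.6] yaw -2.99 tilt 0.24 q [ 0.29  0.19  1.51 -0.    1.44  1.92] F [ 0.2  0.3 -0.4] w 44.8
turn -89.8 shift x -225.0 y 9.8 z 0.6
```

Emit:
{"api": "send_rows", "payload": {
  "series": "0 0 0 -9; 0 0 0 -9; 0 0 0 -9; 0 0 0 -9; 0 0 0 -9; 0 0 0 -9; 0 0 0 -9; 0 0 0 -9; 0 0 0 -9; 0 0 0 -8.8"
}}

```text
t: 11.05
position: [0.4596, 0.2548, 0.3467]
eef_rot: [-2.276, -2.163, 0.005]
force: [0.9, 0.4, -0.6]
grip_width: 0.0446
finger_force: 0.0
```

Emit:
{"api": "send_rows", "payload": {
  "series": "-45 2 0 0; -45 2 0 0; -45 2 0 0; -45 2 0 0; -45 2 0 0; 0 0 0 0; 0 0 0 0"
}}

```text
t: 11.92
position: [0.4572, 0.03, 0.3477]
eef_rot: [-2.282, -2.156, 0.001]
force: [0.1, 0.9, -0.5]
grip_width: 0.0449
finger_force: 0.0
```

```bash
python3 plan.py;python3 - <<'E'
from h import *
snap('wrist','w3')
E
```

```text
t 11.93 pos [457.2  30.  347.7] yaw 86.75 tilt 0.14 q [-0.18  0.06  1.66  0.    1.42 -0.12] F [ 0.1  0.9 -0.5] w 44.9
```

View pics/w3.png

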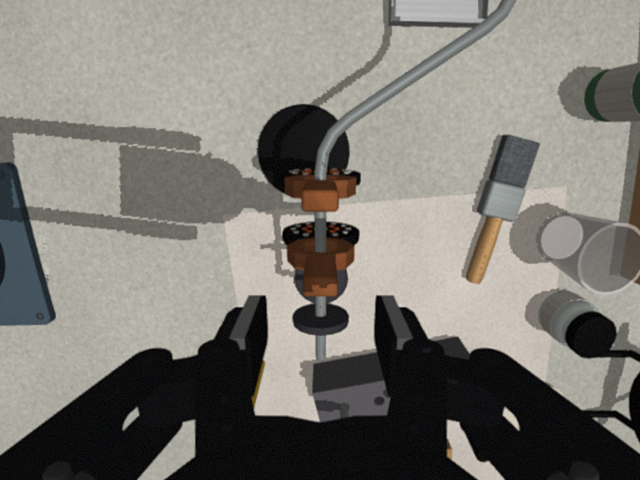

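```bash
python3 - <<'E'
from h import *
s=load('w3')
for v in list(range(180,216,4))+list(range(266,300,4)): print(v,np.round(atd(s,320,v),4))
for u in(304,308,332,337): print(u,np.round(atd(s,u,198),4),np.round(atd(s,u,283),4))
print(proj(s,[[.4596,.0676,.17],[.4614,.1001,.17]]))
E
```

```text
180 [0.4586 0.075  0.1796]
184 [0.4586 0.075  0.2014]
188 [0.4587 0.0748 0.2181]
192 [0.4586 0.0734 0.2232]
196 [0.4585 0.0715 0.2246]
200 [0.4583 0.069  0.2222]
204 [0.4582 0.0669 0.2225]
208 [0.4581 0.0648 0.2232]
212 [0.4573 0.0531 0.1738]
266 [0.4558 0.0252 0.2031]
270 [0.4559 0.0257 0.2119]
274 [0.4558 0.0252 0.2172]
278 [0.4558 0.0248 0.2226]
282 [0.4557 0.0227 0.2233]
286 [0.4556 0.02   0.2227]
290 [0.4555 0.0181 0.224 ]
294 [0.4553 0.0154 0.2234]
298 [ 0.4537 -0.0094  0.1737]
304 [0.4499 0.0706 0.2229] [0.4466 0.0221 0.2221]
308 [0.4521 0.0706 0.2237] [0.4489 0.0221 0.2225]
332 [0.4647 0.07   0.2241] [0.4625 0.0214 0.2225]
337 [0.4674 0.0695 0.2222] [0.4653 0.0207 0.2211]
[[322.2235384  189.44219789]
 [322.22631166 139.28711603]]
```

Tab tops: hanger a at (320,198), hanger b at (320,286). They sit at world (0.4586,0.069) and (0.4556,0.0205).

Emit:
{"api": "send_rows", "payload": {
  "series": "39 -0.8 0 0; 0 0 30 0; 0 0 30 0; 0 0 18 0; 0 0 0 0; 0 0 0 0",
  "grip": 50
}}

```text
t: 12.72
position: [0.4593, 0.0695, 0.2715]
eef_rot: [2.281, 2.16, 0.001]
force: [0.1, 0.1, -0.3]
grip_width: 0.05
finger_force: 0.0
```

Emit:
{"api": "send_rows", "payload": {
  "series": "0 0 0 0; 0 0 0 0; 0 0 0 0; 0 0 0 0",
  "grip": 8,
  "squeeze": 60
}}

```text
t: 13.22
position: [0.459, 0.0688, 0.2719]
eef_rot: [2.282, 2.158, 0.001]
force: [-2.4, 0.8, 6.5]
grip_width: 0.0189
finger_force: 58.5
```

Emit:
{"api": "send_rows", "payload": {
  "series": "0 0 -6 0; 0 0 -6 0; 0 0 0 0"
}}

```text
t: 13.6
position: [0.4593, 0.0687, 0.2835]
eef_rot: [2.282, 2.158, 0.001]
force: [0.9, 0.1, -0.4]
grip_width: 0.0187
finger_force: 58.7
```

```bash
python3 plan.py .4604 .095 .282 59  .472 .1055 .282 30.5 .574 .1665 .282 30.5 .5855 .177 .282 59 .587 .19 .282 86.8 .591 .270 .282 86.8;
```

```text
t 13.6 pos [459.3  68.7 283.5] yaw 86.8 tilt 0.08 q [-0.09  0.12  1.76  0.    1.26 -0.04] F [ 0.9  0.1 -0.4] w 18.7
turn 27.8 shift x 23.1 y -12.6 z 1.5
turn 28.5 shift x 15.3 y -3.2 z -0.0
turn -0.0 shift x 118.8 y -0.8 z -0.0
turn -28.5 shift x 14.9 y 4.4 z -0.0
turn -27.8 shift x 13.1 y 0.8 z -0.0
turn -0.0 shift x 80.1 y -0.5 z -0.0
```

```bash
cat > path.py <<'E'
from h import *
def rows(dx=0,dy=0,yend=.2745,turnoff=0):
    st=env.read_state(); M=R.from_rotvec(st['eef_rot']).as_matrix(); p=np.array(st['position'][:2])
    yaw=np.degrees(np.arctan2(M[1,0],M[0,0]))
    bez=lambda P0,C,P2,t:(1-t)**2*np.array(P0)+2*t*(1-t)*np.array(C)+t*t*np.array(P2)
    W=[((.4602,.080),86.8)]
    for k in range(1,7): W.append((bez((.4602,.080),(.4614,.1001),(.4786,.1102),k/6),86.8-56.3*k/6))
    for k in range(1,4): W.append((np.array((.4786,.1102))+k/3*np.array((.0898,.053)),30.5))
    for k in range(1,7): W.append((bez((.5684,.1632),(.5856,.1733),(.5867,.1933),k/6),30.5+56.3*k/6))
    for k in range(1,4): W.append((np.array((.5867,.1933))+k/3*(np.array((.5912,yend))-[.5867,.1933]),86.8))
    out=[]
    for q,y in W:
        q=np.array(q)+[dx,dy]; D=(q-p)*1e3; c,s=np.cos(np.radians(yaw)),np.sin(np.radians(yaw))
        out.append('%.1f %.1f 0 %.1f'%(D[0]*c+D[1]*s,D[0]*s-D[1]*c,-(y-yaw))); p=q; yaw=y
    for i in range(0,len(out),10): print('; '.join(out[i:i+10]))
if __name__=='__main__': rows()
E
python3 path.py
```

```text
11.4 0.2 0 -0.0; 6.5 0.5 0 9.4; 6.1 0.4 0 9.4; 5.9 0.4 0 9.4; 5.9 0.5 0 9.4; 6.1 0.6 0 9.4; 6.4 0.6 0 9.4; 34.8 -0.0 0 0.0; 34.8 -0.0 0 -0.0; 34.8 -0.0 0 -0.0
6.4 -0.5 0 -9.4; 6.1 -0.4 0 -9.4; 5.9 -0.4 0 -9.4; 5.9 -0.5 0 -9.4; 6.1 -0.6 0 -9.4; 6.4 -0.6 0 -9.4; 27.1 -0.0 0 -0.0; 27.1 -0.0 0 -0.0; 27.1 -0.0 0 -0.0
```

Emit:
{"api": "send_rows", "payload": {
  "series": "11.4 0.2 0 0; 6.5 0.5 0 9.4; 6.1 0.4 0 9.4; 5.9 0.4 0 9.4; 5.9 0.5 0 9.4; 6.1 0.6 0 9.4; 6.4 0.6 0 9.3; 20 0 0 0; 0 0 0 0"
}}

```text
t: 14.72
position: [0.496, 0.1215, 0.2825]
eef_rot: [-3.03, -0.828, 0.0]
force: [-0.1, -0.4, -0.6]
grip_width: 0.0185
finger_force: 58.7
```

```bash
python3 plan.py .5684 .1632 .2835 30.5
```

```text
t 14.72 pos [496.  121.5 282.5] yaw 30.57 tilt 0.02 q [0.02 0.2  1.66 0.   1.28 1.06] F [-0.1 -0.4 -0.6] w 18.5
turn 0.1 shift x 83.6 y 0.9 z -1.0
```

Emit:
{"api": "send_rows", "payload": {
  "series": "28 0.3 0 0; 28 0.3 0 0; 27.6 0.3 -1 0; 6.4 -0.5 0 -9.4; 6.1 -0.4 0 -9.4; 5.9 -0.4 0 -9.4; 5.9 -0.5 0 -9.4; 6.1 -0.6 0 -9.4; 6.4 -0.6 0 -9.4; 0 0 0 0"
}}

```text
t: 15.98
position: [0.5856, 0.1928, 0.2835]
eef_rot: [-2.281, -2.159, 0.001]
force: [0.2, -0.1, -1.0]
grip_width: 0.0187
finger_force: 58.7
```

```bash
python3 plan.py .591 .2745 .2835 86.8
```

```text
t 15.97 pos [585.6 192.8 283.5] yaw 86.87 tilt 0.07 q [0.14 0.39 1.4  0.   1.35 0.19] F [ 0.2 -0.1 -1. ] w 18.7
turn 0.1 shift x 81.9 y 0.8 z 0.0
```

Emit:
{"api": "send_rows", "payload": {
  "series": "25 0.3 0 0; 25 0.3 0 0; 20 0.2 0 0; 8 0 0 0; 4 0 0 0; 0 0 0 0"
}}

```text
t: 16.73
position: [0.5915, 0.274, 0.2838]
eef_rot: [2.281, 2.16, -0.001]
force: [0.5, -0.3, -1.4]
grip_width: 0.0188
finger_force: 58.7
```

Emit:
{"api": "send_rows", "payload": {
  "series": "0 0 4 0; 0 0 4 0; 0 0 3 0; 0 0 1 0; 0 0 0 0"
}}

```text
t: 17.35
position: [0.5915, 0.2741, 0.2724]
eef_rot: [2.28, 2.16, -0.0]
force: [-0.9, -1.7, 2.9]
grip_width: 0.0187
finger_force: 59.3
```

Emit:
{"api": "send_rows", "payload": {
  "series": "0 0 0 0; 0 0 0 0; 0 0 0 0; 0 0 -25 0; 0 0 -45 0; 0 0 0 0; 0 0 0 0",
  "grip": 45
}}

```text
t: 18.23
position: [0.5914, 0.2743, 0.3416]
eef_rot: [-2.281, -2.161, 0.0]
force: [-0.3, 0.4, -0.9]
grip_width: 0.0451
finger_force: 0.0
```

Emit:
{"api": "send_rows", "payload": {
  "series": "-40 0 0 0; 0 0 0 0; 0 0 0 0"
}}

```text
t: 18.6
position: [0.5891, 0.2344, 0.3408]
eef_rot: [-2.28, -2.159, 0.002]
force: [0.9, 0.1, -0.2]
grip_width: 0.0449
finger_force: 0.0
```

```bash
python3 - <<'E'
from h import *
snap('wrist','w4')
E
python3 plan.py .4556 -.02 .345 86.8
```

```text
t 18.65 pos [589.1 234.7 341. ] yaw 86.91 tilt 0.09 q [0.2  0.39 1.25 0.   1.5  0.26] F [-0.8  1.1 -0.4] w 44.8
turn 0.1 shift x -261.8 y -119.1 z -4.0
```

View pics/w4.png

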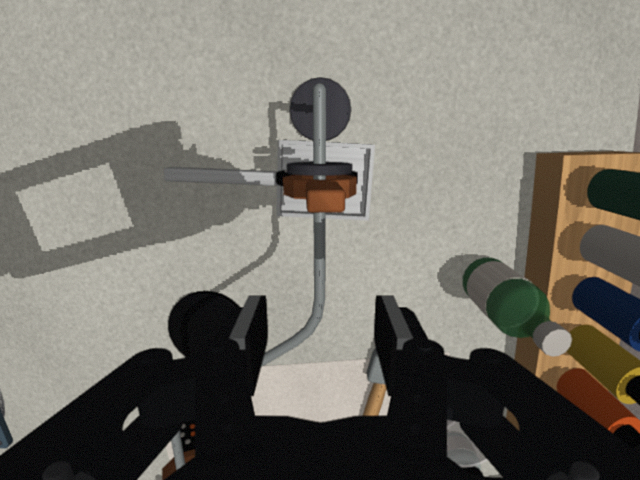

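Hanger a, at (322,185), hangs against the stop above the tray. Next is hanger b.

Emit:
{"api": "send_rows", "payload": {
  "series": "-44 -20 0 0; -44 -20 0 0; -44 -20 0 0; -44 -20 0 0; -44 -20 0 0; -41.8 -19 0 0; 0 0 0 0; 0 0 0 0"
}}

```text
t: 19.65
position: [0.4568, -0.0201, 0.342]
eef_rot: [-2.281, -2.16, -0.001]
force: [-0.2, 0.6, -0.3]
grip_width: 0.0448
finger_force: 0.0
```

```bash
python3 - <<'E'
from h import *
s=snap('wrist','w5')
# tab top: pixels with world z ~ .2235 within search box
p=proj(s,[.4556,.0205,.2235])[0];print(p)
pts=np.array([atd(s,u,v) for u in range(int(p[0])-60,int(p[0])+60) for v in range(int(p[1])-60,int(p[1])+60)])
m=pts[(abs(pts[:,2]-.2235)<.003)];print(len(m),m.mean(0),m.min(0),m.max(0))
E
python3 plan.py .4556 .0205 .2715 86.8
```

```text
[314.85350221 199.21084854]
867 [0.45535114 0.01966382 0.22285268] [0.44552544 0.01291235 0.22051375] [0.46511167 0.02581461 0.22496915]
t 19.7 pos [456.9 -19.8 341.9] yaw 86.96 tilt 0.04 q [-0.29  0.06  1.68  0.    1.4  -0.24] F [ 0.6 -0.   0.2] w 45.3
turn 0.2 shift x 40.1 y -3.5 z 70.4
```

Emit:
{"api": "send_rows", "payload": {
  "series": "39.4 -3.7 0 0; 0 0 30 0; 0 0 30 0; 0 0 10.4 0; 0 0 0 0; 0 0 0 0"
}}

```text
t: 20.45
position: [0.4556, 0.019, 0.2726]
eef_rot: [2.279, 2.16, 0.002]
force: [0.2, -0.2, -0.1]
grip_width: 0.0451
finger_force: 0.0
```

Emit:
{"api": "send_rows", "payload": {
  "series": "0 0 0 0; 0 0 0 0; 0 0 0 0; 0 0 0 0",
  "grip": 8
}}

```text
t: 20.95
position: [0.4555, 0.0187, 0.2725]
eef_rot: [2.279, 2.159, 0.002]
force: [0.1, 0.7, 6.5]
grip_width: 0.0183
finger_force: 59.2
```

Emit:
{"api": "send_rows", "payload": {
  "series": "0 0 -6 0; 0 0 -6 0; 0 0 0 0"
}}

```text
t: 21.32
position: [0.455, 0.0188, 0.2839]
eef_rot: [2.28, 2.16, 0.0]
force: [-0.7, 0.1, -2.0]
grip_width: 0.0185
finger_force: 58.6
```

```bash
python3 plan.py; python3 path.py
```

```text
t 21.32 pos [455.   18.8 283.9] yaw 86.9 tilt 0.03 q [-0.2   0.1   1.78 -0.    1.26 -0.15] F [-0.7  0.1 -2. ] w 18.5
61.4 1.9 0 0.1; 6.5 0.5 0 9.4; 6.1 0.4 0 9.4; 5.9 0.4 0 9.4; 5.9 0.5 0 9.4; 6.1 0.6 0 9.4; 6.4 0.6 0 9.4; 34.8 -0.0 0 0.0; 34.8 -0.0 0 -0.0; 34.8 -0.0 0 -0.0
6.4 -0.5 0 -9.4; 6.1 -0.4 0 -9.4; 5.9 -0.4 0 -9.4; 5.9 -0.5 0 -9.4; 6.1 -0.6 0 -9.4; 6.4 -0.6 0 -9.4; 27.1 -0.0 0 -0.0; 27.1 -0.0 0 -0.0; 27.1 -0.0 0 -0.0
```

Emit:
{"api": "send_rows", "payload": {
  "series": "30.7 1 0 0.1; 30.7 0.9 0 0; 6.5 0.5 0 9.4; 6.1 0.4 0 9.4; 5.9 0.4 0 9.4; 5.9 0.5 0 9.4; 6.1 0.6 0 9.4; 6.4 0.6 0 9.4; 20 0 0 0; 0 0 0 0"
}}

```text
t: 22.58
position: [0.4963, 0.1208, 0.2831]
eef_rot: [-3.031, -0.825, 0.001]
force: [-0.4, 1.0, -0.2]
grip_width: 0.0187
finger_force: 58.6
```

```bash
python3 plan.py .5684 .1632 .2835 30.5
```

```text
t 22.57 pos [496.3 120.8 283.1] yaw 30.45 tilt 0.02 q [0.02 0.2  1.66 0.   1.28 1.06] F [-0.4  1.  -0.2] w 18.7
turn -0.1 shift x 83.6 y 0.1 z -0.4
```

Emit:
{"api": "send_rows", "payload": {
  "series": "28 0.1 0 0; 28 0.1 0 0; 27.6 0 0 0; 6.4 -0.5 0 -9.4; 6.1 -0.4 0 -9.4; 5.9 -0.4 0 -9.4; 5.9 -0.5 0 -9.4; 6.1 -0.6 0 -9.4; 6.4 -0.6 0 -9.4; 0 0 0 0"
}}

```text
t: 23.82
position: [0.5858, 0.1928, 0.2832]
eef_rot: [-2.283, -2.157, 0.002]
force: [-0.1, 0.1, -1.4]
grip_width: 0.0183
finger_force: 58.7
```

```bash
python3 plan.py .5905 .2595 .2835 86.8; python3 - <<'E'
from h import *
s=load('w4'); p=proj(s,[.592,.274,.2235])[0]
pts=np.array([atd(s,u,v) for u in range(int(p[0])-40,int(p[0])+40) for v in range(int(p[1])-40,int(p[1])+40)])
m=pts[(abs(pts[:,2]-.2235)<.003)];print(len(m),m.mean(0),m.min(0),m.max(0))
E
```

```text
t 23.82 pos [585.8 192.8 283.2] yaw 86.76 tilt 0.07 q [ 0.14  0.39  1.4  -0.    1.35  0.19] F [-0.1  0.1 -1.4] w 18.3
turn -0.0 shift x 66.9 y 0.9 z -0.3
859 [0.59309369 0.27433379 0.22313424] [0.58331205 0.26790828 0.22052041] [0.60274998 0.28032012 0.22515349]
```

Emit:
{"api": "send_rows", "payload": {
  "series": "25 0.3 0 0; 22 0.3 0 0; 13 0.3 0 0; 4.5 0 0 0; 0 0 0 0; 0 0 4 0; 0 0 4 0; 0 0 3 0; 0 0 1 0; 0 0 0 0"
}}

```text
t: 25.08
position: [0.5908, 0.2568, 0.2733]
eef_rot: [2.282, 2.158, 0.001]
force: [-2.3, -1.3, 7.2]
grip_width: 0.0185
finger_force: 59.9
```

Emit:
{"api": "send_rows", "payload": {
  "series": "0 0 0 0; 0 0 0 0; 0 0 0 0; 0 0 -25 0; 0 0 -45 0; -40 0 0 0; 0 0 0 0; 0 0 0 0",
  "grip": 45
}}

```text
t: 26.08
position: [0.5886, 0.2173, 0.3411]
eef_rot: [-2.282, -2.157, 0.001]
force: [-0.2, 0.8, 0.6]
grip_width: 0.0447
finger_force: 0.0
```

```bash
python3 - <<'E'
from h import *
snap('wrist','w6')
E
python3 plan.py .596 -.1817 .36 8.1
```

```text
t 26.12 pos [588.5 217.6 340.9] yaw 86.8 tilt 0.06 q [0.18 0.38 1.27 0.   1.49 0.23] F [-0.3 -0.4  0.5] w 45.1
turn 78.7 shift x -48.9 y 396.4 z -19.1
```

View pics/w6.png

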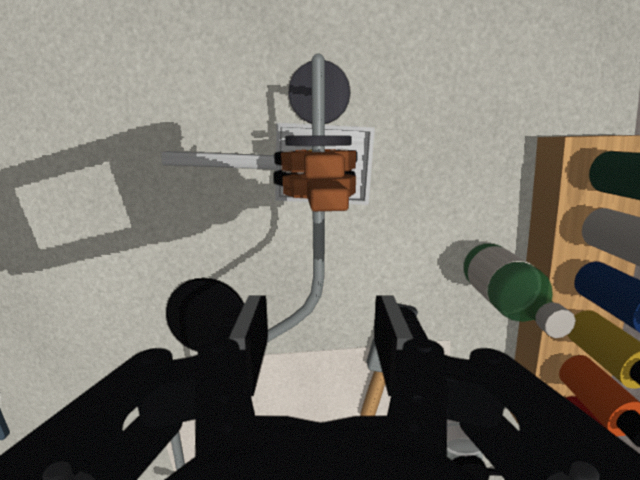

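Both hangers hang at the stop, at (325,165) and (328,198), above the tray. Next are the rods.

```bash
python3 plan.py .43 -.26 .36 8.1
```

```text
t 26.12 pos [588.5 217.6 340.9] yaw 86.8 tilt 0.06 q [0.18 0.38 1.27 0.   1.49 0.23] F [-0.3 -0.4  0.5] w 45.1
turn 78.7 shift x -224.2 y 450.5 z -19.1
```

Emit:
{"api": "send_rows", "payload": {
  "series": "0 0 -9 8.8; 0 0 -10 8.8; 0 0 0 8.8; 0 0 0 8.8; 0 0 0 8.8; 0 0 0 8.8; 0 0 0 8.8; 0 0 0 8.8; 0 0 0 8.3; 0 0 0 0"
}}

```text
t: 27.38
position: [0.5885, 0.218, 0.3599]
eef_rot: [-3.133, -0.226, 0.002]
force: [0.3, 0.0, -0.5]
grip_width: 0.045
finger_force: 0.0
```

Emit:
{"api": "send_rows", "payload": {
  "series": "-22.4 45 0 0; -22.4 45 0 0; -22.4 45 0 0; -22.4 45 0 0; -22.4 45 0 0; -22.4 45 0 0; -22.4 45 0 0; -22.4 45 0 0; -22.4 45 0 0; -22.4 45 0 0"
}}

```text
t: 28.62
position: [0.4299, -0.261, 0.3605]
eef_rot: [-3.133, -0.228, -0.001]
force: [0.7, 0.5, 0.3]
grip_width: 0.045
finger_force: 0.0
```

Emit:
{"api": "send_rows", "payload": {
  "series": "0 0 0 0; 0 0 0 0"
}}

```text
t: 28.88
position: [0.4305, -0.2595, 0.3602]
eef_rot: [-3.133, -0.224, 0.0]
force: [0.2, 0.0, 0.5]
grip_width: 0.0455
finger_force: 0.0
```

```bash
python3 plan.py; python3 - <<'E'
from h import *
s=snap('wrist','w7')
cv2.imwrite('pics/w7c.png',cv2.resize(s['img'][0:300,170:570],None,fx=2,fy=2,interpolation=cv2.INTER_CUBIC))
E
```

```text
t 28.88 pos [ 430.5 -259.5  360.2] yaw 8.19 tilt 0.06 q [-0.77  0.14  1.55  0.    1.46  0.66] F [0.2 0.  0.5] w 45.5
```

View pics/w7c.png

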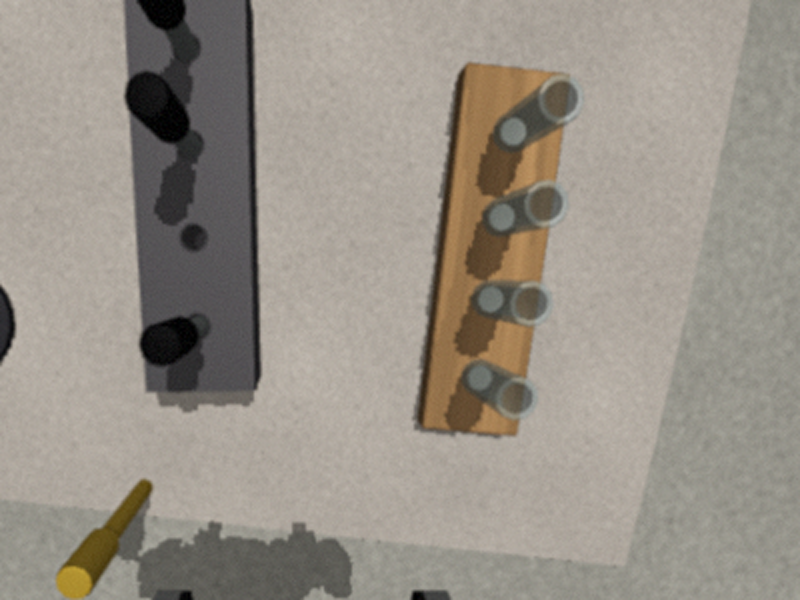

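Vial mouths in the crop are at (562,100), (545,204), (530,303) and (516,398). Rod tops are near (147,92) and (157,345), with a third at the edge. The empty hole is at (194,237), and the yellow look-alike at (75,580) stays where it is.

```bash
python3 - <<'E'
from h import *
s=load('w7'); g=lambda a,b,z:np.round(atz(s,a/2+170-.25,b/2-.25,z)[:2],4)
print('mouth',[g(*p,.1) for p in((561,100),(545,204),(530,303),(515,398))])
print('floor',[g(*p,.026) for p in((513,131),(501,217),(490,299),(479,378))])
print('rodtops',[g(*p,.16) for p in((147,92),(158,344))],'hole',g(194,237,.06))
print('stem at .06?',g(190,146,.06),g(200,325,.06))
E
```

```text
mouth [array([ 0.5876, -0.3455]), array([ 0.5459, -0.3475]), array([ 0.5045, -0.35  ]), array([ 0.4625, -0.3524])]
floor [array([ 0.5884, -0.3455]), array([ 0.5461, -0.3478]), array([ 0.5041, -0.3505]), array([ 0.4618, -0.3532])]
rodtops [array([ 0.5536, -0.1895]), array([ 0.4701, -0.2016])] hole [ 0.5118 -0.1959]
stem at .06? [ 0.5523 -0.1895] [ 0.4709 -0.2033]
```

```bash
python3 plan.py .4703 -.2018 .25 8.1
```

```text
t 28.93 pos [ 430.7 -259.   360.4] yaw 8.23 tilt 0.04 q [-0.76  0.14  1.55  0.    1.46  0.66] F [-0.3 -0.6 -0.3] w 44.9
turn 0.1 shift x 47.3 y -51.0 z 110.4
```

Emit:
{"api": "send_rows", "payload": {
  "series": "23.6 -25.5 0 0; 23.7 -25.5 0 0; 0 0 40 0; 0 0 40 0; 0 0 40 0; 0 0 30 0; 0 0 13.4 0; 0 0 0 0; 0 0 0 0"
}}

```text
t: 30.05
position: [0.4708, -0.2028, 0.1984]
eef_rot: [3.132, 0.223, 0.003]
force: [0.3, 0.5, 0.1]
grip_width: 0.0451
finger_force: 0.0
```

Emit:
{"api": "send_rows", "payload": {
  "series": "0 0 0 0; 0 0 0 0; 0 0 0 0; 0 0 0 0",
  "grip": 6,
  "squeeze": 40
}}

```text
t: 30.55
position: [0.4703, -0.2029, 0.1979]
eef_rot: [3.133, 0.222, 0.002]
force: [-0.5, 2.0, 5.4]
grip_width: 0.0146
finger_force: 38.9
```

Emit:
{"api": "send_rows", "payload": {
  "series": "0 0 -20 0; 0 0 -40 0; 0 0 -45 0; 0 0 0 0; 0 0 0 0"
}}

```text
t: 31.18
position: [0.4696, -0.2026, 0.3015]
eef_rot: [-3.133, -0.222, 0.001]
force: [-1.2, -0.1, -1.1]
grip_width: 0.015
finger_force: 39.2
```

```bash
python3 plan.py .463 -.27 .302 8.1; python3 - <<'E'
from h import *
s=snap('wrist','w8'); cv2.imwrite('pics/w8c.png',cv2.resize(s['img'][120:440,180:580],None,fx=1.9,fy=1.9,interpolation=cv2.INTER_CUBIC))
E
```

```text
t 31.18 pos [ 469.6 -202.6  301.5] yaw 8.1 tilt 0.05 q [-0.63  0.19  1.63 -0.    1.32  0.8 ] F [-1.2 -0.1 -1.1] w 15.0
turn -0.0 shift x -16.0 y 65.8 z -0.5
```

View pics/w8c.png

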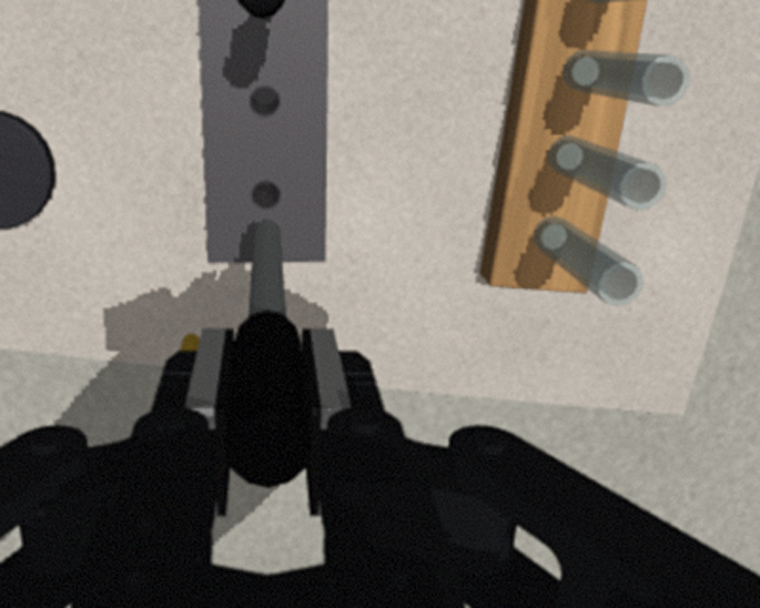

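```bash
python3 - <<'E'
from h import *
s=load('w8'); g=lambda a,b,z:np.round(atz(s,a/1.9+180-.24,b/1.9+120-.24,z)[:2],4)
print('tip',g(266,219,.116),g(266,232,.1185),'rod mid right at z .15',g(268,292,.155))
for z in (.1135,.125,.15,.2): print(z,(proj(s,[.4696,-.2026,z])-[180,120])*1.9)
print('holes',g(265,194,.06),g(264,101,.06))
print('mouths',g(664,80,.1),g(639,184,.1),g(617,282,.1),'floor',g(585,71,.026),g(569,156,.026),g(553,237,.026))
E
```

```text
tip [ 0.4734 -0.2019] [ 0.469  -0.2025] rod mid right at z .15 [ 0.4591 -0.2047]
0.1135 [[265.9743879  226.61541956]]
0.125 [[265.88516801 234.93538635]]
0.15 [[265.66210445 255.74639346]]
0.2 [[265.04343021 313.54002621]]
holes [ 0.4704 -0.2017] [ 0.5116 -0.1954]
mouths [ 0.5464 -0.3473] [ 0.505  -0.3487] [ 0.4632 -0.3513] floor [ 0.546  -0.3483] [ 0.5041 -0.3508] [ 0.4617 -0.3533]
```

```bash
python3 plan.py .4627 -.352 .302 8.1
```

```text
t 31.23 pos [ 469.4 -202.4  300.8] yaw 8.1 tilt 0.13 q [-0.63  0.19  1.63 -0.    1.32  0.8 ] F [ 0.1  0.5 -0.2] w 14.9
turn -0.0 shift x -27.7 y 147.2 z -1.2
```

Emit:
{"api": "send_rows", "payload": {
  "series": "-7 37 0 0; -7 37 0 0; -7 37 0 0; -6.7 36.2 0 0; 0 0 0 0; 0 0 0 0; 0 0 0 0"
}}

```text
t: 32.1
position: [0.4633, -0.3512, 0.3016]
eef_rot: [-3.132, -0.223, 0.001]
force: [-0.8, 0.7, 0.1]
grip_width: 0.0142
finger_force: 39.2
```

```bash
python3 plan.py .4627 -.352 .215 8.1; python3 - <<'E'
from h import *
s=snap('wrist','w9'); cv2.imwrite('pics/w9c.png',cv2.resize(s['img'][140:340,220:460],None,fx=3,fy=3,interpolation=cv2.INTER_CUBIC))
p=np.array(env.read_state()['position']); print((proj(s,[p-[0,0,.188],[.4627,-.352,.1]])-[220,140])*3)
E
```

```text
t 32.1 pos [ 463.3 -351.2  301.6] yaw 8.16 tilt 0.08 q [-0.84  0.32  1.46  0.    1.37  0.59] F [-0.8  0.7  0.1] w 14.2
turn 0.1 shift x -0.7 y 0.7 z 86.6
[[300.78151243 297.85388145]
 [303.49818144 286.43990626]]
```

View pics/w9c.png

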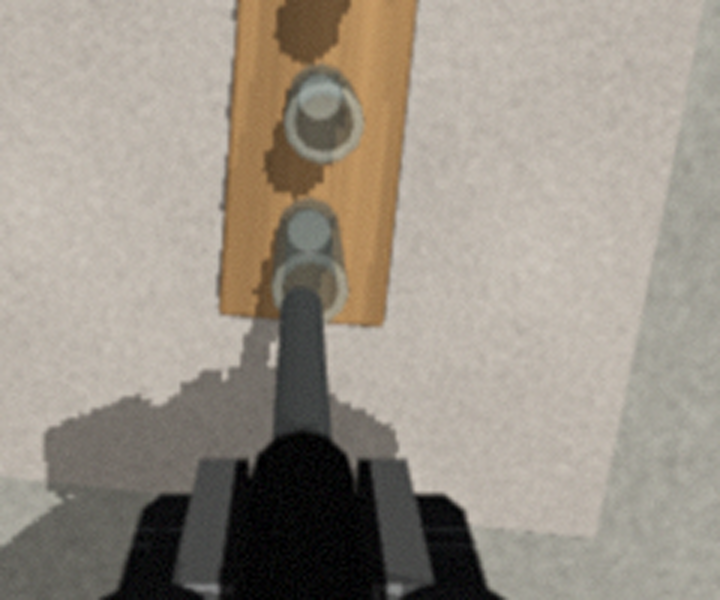

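```bash
python3 - <<'E'
from h import *
s=load('w9'); g=lambda a,b,z:np.round(atz(s,a/3+220-.33,b/3+140-.33,z)[:2],4)
print(g(310.5,286,.1),g(309,230,.026),g(323,115,.1),g(320,98,.026), g(302,298,.1135))
E
python3 plan.py .463 -.354 .215 8.1
```

```text
[ 0.4633 -0.3535] [ 0.4623 -0.3535] [ 0.5062 -0.3503] [ 0.5038 -0.3509] [ 0.4635 -0.3513]
t 32.15 pos [ 463.4 -351.2  301.9] yaw 8.17 tilt 0.05 q [-0.84  0.32  1.46  0.    1.37  0.59] F [-0.2  0.6 -0.5] w 14.9
turn 0.1 shift x -0.8 y 2.7 z 86.9
```

Emit:
{"api": "send_rows", "payload": {
  "series": "-0.6 2.1 0 0; 0 0 0 0; 0 0 10 0; 0 0 10 0; 0 0 10 0; 0 0 0 0"
}}

```text
t: 32.9
position: [0.4626, -0.3541, 0.2706]
eef_rot: [-3.132, -0.222, 0.003]
force: [0.8, 1.1, -0.8]
grip_width: 0.0149
finger_force: 39.2
```

Emit:
{"api": "send_rows", "payload": {
  "series": "0 0 15 0; 0 0 15 0; 0 0 12 0; 0 0 8 0; 0 0 3 0; 0 0 2 0; 0 0 0 0"
}}

```text
t: 33.78
position: [0.4631, -0.3546, 0.2174]
eef_rot: [3.133, 0.222, 0.0]
force: [-0.7, 0.0, -0.0]
grip_width: 0.0152
finger_force: 39.3
```

Emit:
{"api": "send_rows", "payload": {
  "series": "0 0 2 0; 0 0 1 0; 0 0 0 0; 0 0 0 0"
}}

```text
t: 34.28
position: [0.4631, -0.3546, 0.2142]
eef_rot: [3.133, 0.222, 0.0]
force: [0.1, -0.4, 0.0]
grip_width: 0.0149
finger_force: 39.4
```

Emit:
{"api": "send_rows", "payload": {
  "series": "0 0 0 0; 0 0 0 0; 0 0 0 0; 0 0 -30 0; 0 0 -45 0; 0 0 -30 0; 0 0 0 0",
  "grip": 45
}}

```text
t: 35.15
position: [0.4638, -0.3553, 0.322]
eef_rot: [3.129, 0.222, 0.006]
force: [0.3, 0.9, -0.2]
grip_width: 0.045
finger_force: 0.0
```

```bash
python3 plan.py .5538 -.1898 .3 8.1
```

```text
t 35.15 pos [ 463.8 -355.3  322. ] yaw 8.11 tilt 0.34 q [-0.84  0.31  1.43  0.    1.4   0.58] F [ 0.3  0.9 -0.2] w 45.0
turn 0.0 shift x 112.5 y -151.2 z 22.0
```

Emit:
{"api": "send_rows", "payload": {
  "series": "28 -38 0 0; 28 -38 0 0; 28 -38 0 0; 28.5 -37.2 0 0; 0 0 22 0; 0 0 45 0; 0 0 40 0; 0 0 18 0; 0 0 0 0; 0 0 0 0"
}}

```text
t: 36.4
position: [0.5532, -0.189, 0.1943]
eef_rot: [3.134, 0.222, 0.0]
force: [-0.4, -0.6, -0.3]
grip_width: 0.0449
finger_force: 0.0
```

Emit:
{"api": "send_rows", "payload": {
  "series": "0 0 0 0; 0 0 0 0; 0 0 0 0; 0 0 0 0",
  "grip": 6
}}

```text
t: 36.9
position: [0.5535, -0.1893, 0.195]
eef_rot: [3.132, 0.222, 0.002]
force: [-0.1, -0.7, 4.2]
grip_width: 0.0149
finger_force: 39.0
```

Emit:
{"api": "send_rows", "payload": {
  "series": "0 0 -20 0; 0 0 -40 0; 0 0 -45 0; 0 0 0 0; 0 0 0 0"
}}

```text
t: 37.52
position: [0.5526, -0.1886, 0.2983]
eef_rot: [-3.133, -0.222, 0.002]
force: [-0.7, 0.6, -0.8]
grip_width: 0.0152
finger_force: 39.3
```

```bash
python3 plan.py .5465 -.349 .302 8.1
```

```text
t 37.52 pos [ 552.6 -188.6  298.3] yaw 8.1 tilt 0.08 q [-0.52  0.32  1.46  0.    1.36  0.91] F [-0.7  0.6 -0.8] w 15.2
turn 0.0 shift x -28.6 y 157.9 z -3.7
```

Emit:
{"api": "send_rows", "payload": {
  "series": "-7 39.5 -3.7 0; -7 39.5 0 0; -7 39.5 0 0; -7.6 39.4 0 0; 0 0 0 0; 0 0 0 0; 0 0 0 0"
}}

```text
t: 38.4
position: [0.547, -0.348, 0.3022]
eef_rot: [-3.132, -0.224, 0.001]
force: [0.1, -0.3, -0.7]
grip_width: 0.0148
finger_force: 39.3
```

```bash
python3 plan.py .5465 -.349 .212 8.1; python3 - <<'E'
from h import *
s=snap('wrist','w10'); p0=proj(s,[.5465,-.349,.1])[0]; x,y=int(p0[0])-60,int(p0[1])-55
cv2.imwrite('pics/w10c.png',cv2.resize(s['img'][y:y+110,x:x+120],None,fx=5,fy=5,interpolation=cv2.INTER_CUBIC)); print(x,y)
p=np.array(env.read_state()['position']); print((proj(s,[p-[0,0,.185],[.5465,-.349,.1]])-[x,y])*5)
E
```

```text
t 38.4 pos [ 547.  -348.   302.2] yaw 8.17 tilt 0.09 q [-0.74  0.44  1.28  0.    1.43  0.69] F [ 0.1 -0.3 -0.7] w 14.8
turn 0.1 shift x -0.7 y 1.0 z 90.2
261 180
[[296.21179268 301.68553045]
 [302.56949339 276.24504846]]
```

View pics/w10c.png

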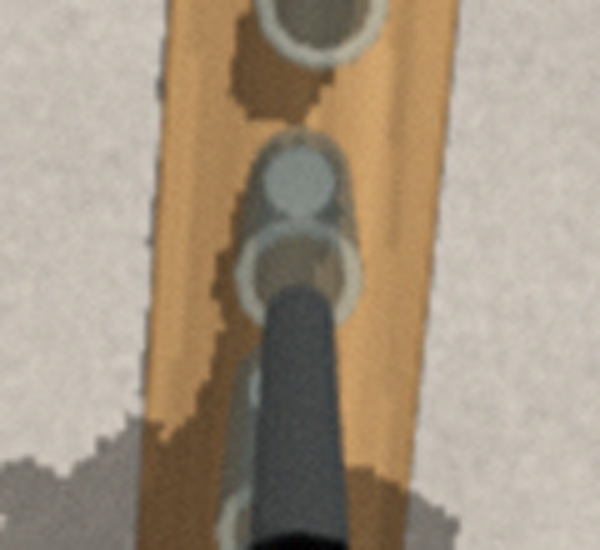

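The mouth at crop (298,277) lines up with the rod axis at x about 298, so I go down. That was my last picture; from here I check by numbers.

Emit:
{"api": "send_rows", "payload": {
  "series": "-0.5 0.4 0 0; 0 0 0 0; 0 0 10 0; 0 0 10 0; 0 0 10 0; 0 0 15 0; 0 0 15 0; 0 0 12 0; 0 0 8 0; 0 0 0 0"
}}

```text
t: 39.7
position: [0.5464, -0.3496, 0.2219]
eef_rot: [-3.133, -0.222, 0.001]
force: [0.2, 0.5, -1.1]
grip_width: 0.0151
finger_force: 39.3
```

Emit:
{"api": "send_rows", "payload": {
  "series": "0 0 4 0; 0 0 3 0; 0 0 2 0; 0 0 0 0; 0 0 0 0"
}}

```text
t: 40.33
position: [0.5466, -0.3496, 0.2137]
eef_rot: [-3.133, -0.222, 0.0]
force: [-0.3, 4.0, -0.1]
grip_width: 0.0145
finger_force: 39.6
```

Emit:
{"api": "send_rows", "payload": {
  "series": "0 0 0 0; 0 0 0 0; 0 0 0 0; 0 0 -30 0; 0 0 -45 0; 0 0 -30 0; 0 0 0 0",
  "grip": 45
}}

```text
t: 41.2
position: [0.5474, -0.3507, 0.3223]
eef_rot: [3.129, 0.222, 0.007]
force: [0.6, 0.5, -0.6]
grip_width: 0.045
finger_force: 0.0
```

```bash
python3 plan.py .5955 -.1835 .3 8.1; python3 - <<'E'
from h import *
# third rod: dark points near grip-top height, from the wrist depth
s=snap('wrist','w11'); u=proj(s,[.5955,-.1835,.16])[0]; print(u)
pts=np.array([atd(s,a,b) for a in range(int(u[0])-30,int(u[0])+30) for b in range(int(u[1])-30,int(u[1])+30) if 0<=a<640 and 0<=b<480])
m=pts[abs(pts[:,2]-.16)<.003]; print(len(m),m.mean(0) if len(m) else '',m.min(0),m.max(0))
E
```

```text
t 41.2 pos [ 547.4 -350.7  322.3] yaw 8.1 tilt 0.39 q [-0.74  0.43  1.25 -0.    1.46  0.69] F [ 0.6  0.5 -0.6] w 45.0
turn 0.0 shift x 71.2 y -158.7 z 22.3
[ 66.21701363 142.57057112]
491 [ 0.59440766 -0.18406423  0.15987648] [ 0.58642225 -0.19127126  0.15714818] [ 0.60187702 -0.17521528  0.16180738]
```

Emit:
{"api": "send_rows", "payload": {
  "series": "17.5 -39.6 0 0; 17.5 -39.6 0 0; 17.5 -39.6 0 0; 17.5 -39.6 0 0; 0 0 22 0; 0 0 45 0; 0 0 40 0; 0 0 18 0; 0 0 0 0; 0 0 0 0"
}}

```text
t: 42.5
position: [0.5937, -0.1832, 0.1939]
eef_rot: [3.134, 0.222, 0.0]
force: [0.7, -0.5, 0.6]
grip_width: 0.0456
finger_force: 0.0
```

Emit:
{"api": "send_rows", "payload": {
  "series": "0 0 0 0; 0 0 0 0; 0 0 0 0; 0 0 0 0",
  "grip": 6
}}

```text
t: 43.0
position: [0.594, -0.1833, 0.1947]
eef_rot: [3.133, 0.222, 0.003]
force: [-0.2, -0.8, 4.5]
grip_width: 0.0152
finger_force: 39.0
```

Emit:
{"api": "send_rows", "payload": {
  "series": "0 0 -20 0; 0 0 -40 0; 0 0 -45 0; 0 0 0 0; 0 0 0 0"
}}

```text
t: 43.62
position: [0.5931, -0.1829, 0.298]
eef_rot: [-3.133, -0.222, 0.002]
force: [-0.2, 0.3, 0.5]
grip_width: 0.015
finger_force: 39.2
```

```bash
python3 plan.py .5882 -.3465 .305 8.1
```

```text
t 43.62 pos [ 593.1 -182.9  298. ] yaw 8.1 tilt 0.08 q [-0.48  0.39  1.36  0.    1.39  0.95] F [-0.2  0.3  0.5] w 15.0
turn 0.0 shift x -27.9 y 161.3 z -7.0
```

Emit:
{"api": "send_rows", "payload": {
  "series": "-7 40.3 -7 0; -7 40.3 0 0; -7 40.3 0 0; -6.9 40.4 0 0; 0 0 0 0; 0 0 0 0; 0 0 0 0"
}}

```text
t: 44.5
position: [0.5888, -0.3453, 0.3052]
eef_rot: [-3.132, -0.224, 0.001]
force: [0.5, 0.7, -1.7]
grip_width: 0.0149
finger_force: 39.3
```

```bash
python3 plan.py .5882 -.3465 .214 8.1; python3 - <<'E'
from h import *
s=snap('wrist','w12'); p=np.array(env.read_state()['position'])
q=proj(s,[p-[0,0,.185],[.5882,-.3465,.1],[.5882,-.3465,.026]]); print(q)
x,y=q[1]; im=s['img'][int(y)-30:int(y)+20,int(x)-40:int(x)+40]
# bright ring rim at the mouth row and the rod row just below it
g=cv2.cvtColor(s['img'],cv2.COLOR_BGR2GRAY); hsv=cv2.cvtColor(s['img'],cv2.COLOR_BGR2HSV)
for r in range(int(y)-22,int(y)+26,4): print(r,int(x)-20,list(map(int,hsv[r,int(x)-20:int(x)+21,1])))
E
```

```text
t 44.5 pos [ 588.8 -345.3  305.2] yaw 8.18 tilt 0.09 q [-0.69  0.5   1.17  0.    1.47  0.73] F [ 0.5  0.7 -1.7] w 14.9
turn 0.1 shift x -0.7 y 1.1 z 91.2
[[320.21235855 240.37243817]
 [321.70354801 234.26332304]
 [321.6466911  214.92822974]]
212 301 [122, 120, 127, 124, 127, 126, 124, 126, 122, 121, 100, 61, 46, 21, 17, 10, 16, 11, 13, 12, 13, 14, 12, 14, 10, 13, 28, 57, 65, 99, 119, 124, 123, 120, 126, 121, 127, 126, 123, 124, 126]
216 301 [123, 125, 129, 125, 124, 124, 125, 128, 131, 92, 59, 46, 31, 19, 14, 13, 12, 12, 12, 15, 19, 12, 15, 17, 11, 15, 16, 41, 60, 74, 101, 120, 124, 123, 122, 126, 124, 125, 122, 124, 123]
220 301 [120, 124, 125, 124, 127, 125, 123, 126, 112, 54, 47, 44, 19, 15, 15, 15, 13, 11, 13, 13, 11, 11, 17, 12, 17, 13, 21, 41, 58, 65, 91, 118, 121, 121, 123, 125, 121, 123, 122, 121, 125]
224 301 [125, 125, 124, 125, 124, 126, 125, 120, 89, 54, 51, 38, 22, 16, 13, 15, 13, 11, 8, 13, 11, 13, 15, 13, 13, 18, 12, 26, 59, 66, 78, 104, 121, 124, 122, 124, 122, 121, 125, 122, 124]
228 301 [122, 127, 126, 124, 129, 130, 130, 105, 49, 31, 24, 28, 12, 23, 34, 46, 43, 43,
[... 731 characters left out ...]
02, 67, 12, 23, 16, 19, 14, 14, 8, 14, 3, 14, 4, 4, 18, 62, 104, 121, 121, 119, 124, 122, 125, 122, 127, 123, 123, 123, 122, 124]
248 301 [125, 125, 124, 131, 124, 124, 128, 125, 130, 120, 98, 74, 26, 12, 20, 0, 7, 15, 7, 7, 10, 18, 18, 14, 14, 18, 45, 110, 124, 122, 118, 120, 120, 122, 121, 127, 124, 128, 123, 123, 121]
252 301 [125, 138, 132, 120, 126, 130, 125, 102, 61, 44, 46, 27, 15, 13, 8, 11, 7, 18, 8, 7, 17, 4, 7, 8, 11, 15, 21, 104, 125, 118, 117, 120, 122, 123, 120, 127, 124, 124, 125, 120, 124]
256 301 [130, 126, 129, 124, 128, 126, 97, 59, 50, 28, 15, 12, 10, 17, 11, 8, 19, 15, 4, 11, 11, 11, 14, 11, 11, 18, 14, 82, 119, 123, 121, 118, 125, 121, 125, 122, 124, 125, 122, 123, 123]
```

Emit:
{"api": "send_rows", "payload": {
  "series": "-0.5 0 0 0; 0 0 0 0; 0 0 10 0; 0 0 10 0; 0 0 10 0; 0 0 15 0; 0 0 15 0; 0 0 12 0; 0 0 8 0; 0 0 0 0"
}}

```text
t: 45.8
position: [0.588, -0.3466, 0.225]
eef_rot: [-3.133, -0.222, 0.002]
force: [-0.1, -0.7, 0.5]
grip_width: 0.015
finger_force: 39.3
```

Emit:
{"api": "send_rows", "payload": {
  "series": "0 0 4 0; 0 0 4 0; 0 0 3 0; 0 0 0 0; 0 0 0 0"
}}

```text
t: 46.42
position: [0.5882, -0.3468, 0.2149]
eef_rot: [3.134, 0.222, 0.0]
force: [-0.1, 0.2, -0.8]
grip_width: 0.015
finger_force: 39.3
```

Emit:
{"api": "send_rows", "payload": {
  "series": "0 0 0 0; 0 0 0 0; 0 0 0 0; 0 0 -30 0; 0 0 -45 0; 0 0 -30 0; 0 0 0 0",
  "grip": 45
}}

```text
t: 47.3
position: [0.589, -0.3474, 0.3235]
eef_rot: [3.129, 0.222, 0.008]
force: [0.3, -0.1, -0.2]
grip_width: 0.0455
finger_force: 0.0
```

```bash
python3 plan.py .40 -.30 .36 8.1
```

```text
t 47.3 pos [ 589.  -347.4  323.5] yaw 8.11 tilt 0.39 q [-0.7   0.49  1.15  0.    1.5   0.73] F [ 0.3 -0.1 -0.2] w 45.5
turn 0.0 shift x -180.5 y -73.6 z -36.5
```

Emit:
{"api": "send_rows", "payload": {
  "series": "-45 -5 -10 0; -45 -5 -10 0; -45 0 -10 0; -45 0 -6 0; 0 0 0 0; 0 0 0 0; 0 0 0 0; 0 0 0 0"
}}

```text
t: 48.3
position: [0.4093, -0.362, 0.3552]
eef_rot: [-3.133, -0.224, 0.001]
force: [0.4, 0.1, 0.4]
grip_width: 0.0449
finger_force: 0.0
```

```bash
python3 plan.py; python3 - <<'E'
from h import *
def cloud(s):
    h,w=s['depth'].shape; vv,uu=np.mgrid[0:h,0:w]; p=cv2.undistortPoints(np.stack([uu,vv],-1).reshape(-1,1,2).astype(float),s['camera_matrix'],s['dist_coeffs'])[:,0]
    d=np.c_[p[:,0],-p[:,1],-np.ones(len(p))]@att(s).T; return (s['eye']+d*s['depth'].reshape(-1,1)), s['depth'].ravel()>0
s=snap('wrist','w13'); P,ok=cloud(s); P=P[ok]
for x,y in((.463,-.3535),(.5465,-.3486),(.588,-.346)):
    m=P[(np.hypot(P[:,0]-x,P[:,1]-y)<.02)&(P[:,2]>.15)]; 
    if len(m): t=m[m[:,2]>m[:,2].max()-.006]; print('rod top',len(t),t.mean(0),t.min(0),t.max(0))
s=snap('top','t2'); P,ok=cloud(s)
hsv=cv2.cvtColor(s['img'],cv2.COLOR_BGR2HSV).reshape(-1,3)
m=ok&(abs(P[:,0]-.59)<.09)&(abs(P[:,1]-.25)<.09)
org=m&(hsv[:,1]>120)&(P[:,2]>.215)&(P[:,2]<.235); print('tabs',org.sum(),P[org].mean(0),P[org].min(0),P[org].max(0))
# tray: project model corners of estimated pose and extract bright region
b=(s['img'].min(2)>185).astype(np.uint8); n,l,st,c=cv2.connectedComponentsWithStats(b)
q=proj(s,[.5898,.2482,.018])[0]; print('pred',q,[(st[i].tolist(),c[i].round(1).tolist()) for i in range(1,n) if st[i][4]>100 and np.hypot(*(c[i]-q))<60])
s1=load('t1')
x,y=q.astype(int); d=cv2.absdiff(s['img'][y-40:y+50,x-45:x+45],s1['img'][y-40:y+50,x-45:x+45]).max(2)
print('diff rows\n',(d.reshape(18,5,18,5).mean((1,3))).astype(int))
E
```

```text
t 48.3 pos [ 409.3 -362.   355.2] yaw 8.18 tilt 0.05 q [-0.93  0.22  1.46  0.    1.46  0.5 ] F [0.4 0.1 0.4] w 44.9
rod top 422 [ 0.46286141 -0.35536379  0.17593987] [ 0.45504555 -0.36319551  0.17258779] [ 0.47011819 -0.34768861  0.17787228]
rod top 547 [ 0.54533248 -0.3507651   0.1758547 ] [ 0.53792846 -0.35841988  0.17227672] [ 0.55369053 -0.34305232  0.17820205]
tabs 112 [0.59245398 0.26480891 0.22261197] [0.58391719 0.25060256 0.21569529] [0.60217397 0.27903452 0.22939323]
pred [228.74912426 247.6046116 ] [([224, 239, 16, 27, 313], [232.1, 250.1]), ([214, 276, 7, 41, 133], [216.9, 296.1])]
diff rows
 [[  7   8   7   7   7   7   7   7   8   7   7   7   8   7   7   7   7   8]
 [  7   7   7   7   7   7   8   7   8   7   8   7   7   8   7   8   7   7]
 [  7   7   8   8   9   8   7   8   7   8   7   7   7   8   7   7   7   7]
 [  7   7  33  61  88  77  52  14   9   8   7   7   8   8   7   7   7   7]
 [  7   7  46  92 130 138 125  75  44  36  38  28  17   8   7   7   7   7]
 [  6   6  13  76 111 112  63  38   8   7  16  17  19   9   7   8   7   7]
 [  4   3   3  28 106 136 118 121  13 
[... 162 characters left out ...]
 27   6   7   7   7   7]
 [  2   2   2   3  32  47  59 109  68   6   6  44  22   6   7   6   7   7]
 [  8  13  16  50  91  89  59  50  68   5   7  44  23   7   7   7   6   7]
 [ 99  72 102 112  89  64  54  52  63  17  20  46  25   7   7   7   7   6]
 [110  68  67  75  66  55  52  63  51  52  40  26  31   6   7   7   7   6]
 [105 104  99 102 101  76  67  87  52  26   7   6   5   6   6   6   7   6]
 [101 100  99 101 105 102 102 124 105  29   6   6   6   6   6   6   6   7]
 [101 101 103 105 111 122 120 119 127  52   6   6   6   6   6   6   5   7]
 [108 110 111 113 117 122 118 117 130  77   6   6   6   6   6   6   6   6]
 [113 117 120 120 121 121 121 113 137 130  47  32  46   8   6   6   6   5]]
```

```bash
python3 - <<'E'
from h import *
from scipy.optimize import least_squares
def cloud(s):
    h,w=s['depth'].shape; vv,uu=np.mgrid[0:h,0:w]; p=cv2.undistortPoints(np.stack([uu,vv],-1).reshape(-1,1,2).astype(float),s['camera_matrix'],s['dist_coeffs'])[:,0]
    d=np.c_[p[:,0],-p[:,1],-np.ones(len(p))]@att(s).T; return (s['eye']+d*s['depth'].reshape(-1,1)).reshape(h,w,3)
s=load('t2'); P=cloud(s); z=P[...,2]
for x,y in((.463,-.3535),(.5465,-.3486),(.588,-.346)):
    m=P[(np.hypot(P[...,0]-x,P[...,1]-y)<.015)&(z>.12)]; print('rod',len(m),m.max(0) if len(m) else '')
for lo,hi in((.38,.53),):
    m=(P[...,0]>lo)&(P[...,0]<hi)&(P[...,1]>.2)&(P[...,1]<.36)&(z>.010)&(z<.035)
    h=P[m][:,:2]; c=h.mean(0); u,S,V=np.linalg.svd(h-c); d=V[0]*np.sign(V[0,0]); t=(h-c)@d; print('handle',len(h),c,'yaw',np.degrees(np.arctan2(d[1],d[0])),'end',c+d*t.min(),'other',c+d*t.max(),S/len(h)**.5)
    print('tray centre est',c+d*(t.min()+.170))
hs=cv2.cvtColor(s['img'],cv2.COLOR_BGR2GRAY)
for r in range(222,284,5): print(r,' '.join('%3d'%v for v in hs[r,190:262:2]))
E
```

```text
rod 431 [ 0.47785866 -0.33885431  0.68444148]
rod 95 [ 0.55365251 -0.34100913  0.18300153]
rod 97 [ 0.59616972 -0.3374595   0.18022994]
handle 316 [0.47644753 0.27311957] yaw -7.613688372302413 end [0.39205701 0.28440019] other [0.5296398  0.26600927] [0.03090246 0.00673608]
tray centre est [0.56055828 0.26187635]
222 186 187 184 174 170 177 185 170 161 162 180 185 186 187 186 187 190 186 187 186 183 185 186 189 188 190 189 186 188 189 190 187 189 190 188 191
227 184 183 160 113 110  91  69 101 110  95  65  73  75  71  97 114 137 144 148 151 157 166 167 176 181 187 172 179 184 187 188 189 192 190 186 187
232 167 161 115  88  86  73  60  70  74  69  59  58  69  80  63  81 136 187 193 190 188 187 193 196 198 192 140 174 188 187 189 192 185 188 193 191
237  81  83  72  62  53  61  63  65  67  67  65  69  77  86  82  82 114 151 152 153 154 149 146 149 151 139 125 136 135 148 156 172 186 187 190 191
242  78  77  68  54  52  65  67  68  65  67  67  65  63  58  56  78 123 195 198 199 199 202 201 202 202 168 162 190 188 186 175 150 146 152 180 189
247  75  74  76  78  79  78  73  69  57  50 
[... 439 characters left out ...]
 160 134 157 122 120 119 118 118 119 157 198 200 200 200 200 162 168 187 187 189 189 190 190 190 193 189 187
267 125 143 173 175 176 177 177 166 129 113 112 112 109 108 116 117 112 104 112 119 122 128 130 127 122 178 191 191 189 190 191 191 189 190 188 187
272 179 172 165 169 181 183 184 173 167 148 137 134 122 120 118 119 108 111 160 163 144 142 153 169 167 152 145 141 143 139 128 133 133 148 170 185
277 186 187 185 187 191 189 186 184 182 145 145 141 125 150 192 197 142 144 190 191 189 187 187 187 189 193 191 189 187 186 188 191 188 184 155 130
282 185 183 187 187 184 188 190 188 189 187 185 184 185 185 195 190 130 171 188 190 190 192 189 186 186 188 188 184 186 190 185 186 188 188 187 186
```

```bash
python3 - <<'E'
from h import *
s=load('t2'); g=cv2.cvtColor(s['img'],cv2.COLOR_BGR2GRAY).astype(float)
H=[];
for r in range(276,322,3):
    row=s['img'][r,205:232]; print(r,' '.join('%3d'%v for v in g[r,205:232]))
E
```

```text
276 183 181 169 145 132 143 152 137 124 122 125 147 175 188 192 192 179 144 120 141 173 188 190 190 189 188 188
279 186 184 178 167 159 168 174 171 167 167 166 170 186 194 197 195 175 134 121 149 176 188 189 190 188 188 188
282 189 189 188 187 185 185 184 184 185 185 186 185 191 195 197 190 164 130 138 171 185 188 190 190 189 190 191
285 184 186 186 186 186 187 187 187 186 182 178 186 192 196 198 185 148 120 142 173 186 186 185 184 184 184 183
288 188 187 187 185 185 184 186 187 185 180 177 187 193 197 195 174 134 128 158 176 181 182 181 181 181 182 183
291 187 188 188 185 184 186 187 186 184 183 186 191 195 197 190 163 129 137 169 182 184 183 182 180 182 183 185
294 185 186 185 185 184 185 184 185 182 180 187 192 196 198 184 146 125 148 174 183 185 184 183 183 182 184 185
297 184 185 185 186 186 185 185 184 180 178 186 193 197 195 174 137 137 168 181 183 184 186 184 182 181 182 184
300 185 183 181 182 184 184 184 183 183 187 191 194 197 189 163 129 138 168 182 185 186 188 188 185 184 185 187
303 183 183 185 187 189 187 183 180 178 187 193 196 197 183 148 134 158 177 182 183 184 186 186 185 183 184 185
306 185 184 183 183 183 184 183 179 180 187 193 197 195 174 136 135 166 180 182 181 180 181 183 182 182 182 182
309 182 184 184 184 183 183 183 184 188 191 195 197 190 162 130 141 172 185 186 186 185 185 185 182 181 181 181
312 182 182 181 181 182 182 181 180 186 192 195 197 182 147 132 157 176 184 186 187 188 187 186 184 184 185 183
315 180 180 182 181 180 179 177 177 185 193 198 195 173 135 134 166 181 186 186 185 184 182 180 183 184 186 186
318 185 186 188 186 184 180 177 168 156 152 152 150 135 124 143 171 183 184 186 187 186 184 183 183 185 187 188
321 185 184 183 182 183 184 183 175 165 154 144 140 143 155 173 181 183 184 185 186 186 185 186 186 184 185 183
```

```bash
python3 - <<'E'
from h import *
s=load('t2'); a=atz(s,217.9,285,.022)[:2]; b=atz(s,215.2,315,.022)[:2]; e=atz(s,215.0,317,.022)[:2]
d=(a-b)/np.linalg.norm(a-b); c=e+.17*d; print('yaw',np.degrees(np.arctan2(d[1],d[0])),'end',e,'centre',c,'err',c-[.5898,.2482],'grip',e+.04*d)
for q in((50,40),(50,-40),(-50,40),(-50,-40)):
    n=np.array([-d[1],d[0]]); print(q,proj(s,np.r_[c+d*q[0]/1e3+n*q[1]/1e3,.018]))
E
```

```text
yaw -4.4395620125201924 end [0.42788452 0.27769201] centre [0.59737444 0.26453274] err [0.00757444 0.01633274] grip [0.4677645  0.27459571]
(50, 40) [[206.9188419  223.11323024]]
(50, -40) [[240.47994307 224.79625908]]
(-50, 40) [[202.96748975 264.71453807]]
(-50, -40) [[236.99332817 266.44935823]]
```

The check shows the tray was knocked about 18 mm aside, close against the post foot, so I put it back.

```bash
python3 plan.py .468 .2745 .355 -4.4 .468 .2745 .0785 -4.4
```

```text
t 48.4 pos [ 409.1 -362.   355.4] yaw 8.16 tilt 0.04 q [-0.93  0.22  1.46  0.    1.46  0.5 ] F [-0.2 -0.9  0.6] w 44.9
turn 12.6 shift x 9.8 y -639.2 z 0.4
turn -0.0 shift x 0.0 y -0.0 z 276.5
```

Emit:
{"api": "send_rows", "payload": {
  "series": "0 0 0 6.3; 0 0 0 6.3; 1.2 -49 0 0; 1.2 -49 0 0; 1.2 -49 0 0; 1.2 -49 0 0; 1.2 -49 0 0; 1 -49 0 0; 0.8 -49 0 0; 0.5 -49 0 0"
}}

```text
t: 49.65
position: [0.4477, 0.0297, 0.356]
eef_rot: [3.139, -0.123, 0.001]
force: [0.7, -0.3, 0.4]
grip_width: 0.0448
finger_force: 0.0
```

Emit:
{"api": "send_rows", "payload": {
  "series": "0.5 -49 0 0; 0.5 -49 0 0; 0.3 -49 0 0; 0.2 -49 0 0; 0 -51 0 0; 0 0 0 0; 0 0 0 0"
}}

```text
t: 50.52
position: [0.4682, 0.2741, 0.3554]
eef_rot: [3.138, -0.121, -0.001]
force: [0.0, -0.3, -1.1]
grip_width: 0.0451
finger_force: 0.0
```

```bash
python3 plan.py .468 .2745 .0785 -4.4; python3 - <<'E'
from h import *
s=snap('wrist','w14'); q=proj(s,[[.4279,.2777,.022],[.468,.2746,.022],[.54,.269,.022]]); print(q)
g=cv2.cvtColor(s['img'],cv2.COLOR_BGR2GRAY)
for u,v in q.astype(int):
    if 0<=v<480: print(v,u-24,list(map(int,g[v,u-24:u+25:2])))
E
```

```text
t 50.52 pos [468.2 274.1 355.4] yaw -4.42 tilt 0.06 q [ 0.32  0.22  1.46 -0.    1.46  1.97] F [ 0.  -0.3 -1.1] w 45.1
turn -0.0 shift x -0.2 y -0.4 z 276.9
[[319.40829615 239.93879473]
 [319.38582511 204.74899282]
 [319.37892482 136.99274418]]
239 295 [165, 165, 167, 172, 166, 164, 160, 161, 157, 135, 164, 157, 163, 164, 157, 128, 163, 160, 162, 165, 170, 166, 165, 162, 167]
204 295 [164, 159, 152, 160, 165, 169, 162, 161, 165, 126, 170, 167, 171, 170, 166, 146, 158, 164, 164, 163, 162, 172, 166, 158, 162]
136 295 [103, 108, 106, 104, 104, 102, 99, 100, 104, 104, 89, 104, 103, 101, 97, 98, 92, 103, 105, 107, 106, 100, 102, 101, 98]
```

The handle (313–325 px) is centred under the gripper, so I go down.

Emit:
{"api": "send_rows", "payload": {
  "series": "0 0 45 0; 0 0 45 0; 0 0 45 0; 0 0 45 0; 0 0 45 0; 0 0 35 0; 0 0 16.5 0; 0 0 0 0; 0 0 0 0"
}}

```text
t: 51.7
position: [0.4695, 0.274, 0.0808]
eef_rot: [-3.138, 0.124, -0.004]
force: [0.1, 0.1, -0.5]
grip_width: 0.0449
finger_force: 0.0
```

Emit:
{"api": "send_rows", "payload": {
  "series": "0 0 0 0; 0 0 0 0; 0 0 0 0; 0 0 0 0; 0 0 0 0",
  "grip": 5,
  "squeeze": 90
}}

```text
t: 52.32
position: [0.4689, 0.2742, 0.08]
eef_rot: [-3.139, 0.123, -0.002]
force: [-0.3, -2.0, 5.8]
grip_width: 0.0116
finger_force: 89.5
```

```bash
python3 plan.py .4604 .257 .079 -4.4
```

```text
t 52.33 pos [468.9 274.2  80. ] yaw -4.5 tilt 0.09 q [ 0.32  0.5   1.81 -0.    0.84  1.97] F [-0.3 -2.   5.8] w 11.6
turn -0.1 shift x -7.2 y 17.8 z 1.0
```

Emit:
{"api": "send_rows", "payload": {
  "series": "0 0 -4 0; 0 0 0 0; -3 8.4 0 0; -3.2 8.4 0 0; 0 0 0 0; 0 0 3 0; 0 0 1 0; 0 0 0 0; 0 0 0 0"
}}

```text
t: 53.45
position: [0.461, 0.2578, 0.0798]
eef_rot: [3.139, -0.123, 0.001]
force: [-1.9, -1.6, 6.3]
grip_width: 0.0113
finger_force: 89.4
```

Emit:
{"api": "send_rows", "payload": {
  "series": "0 0 0 0; 0 0 0 0; 0 0 0 0; 0 0 -40 0; 0 0 -50 0; 0 0 -50 0; 0 0 -50 0; 0 0 -50 0; 0 0 -30 0; 0 0 0 0",
  "grip": 45
}}

```text
t: 54.7
position: [0.4618, 0.2581, 0.3521]
eef_rot: [-3.137, 0.123, -0.009]
force: [-0.5, 0.8, 0.0]
grip_width: 0.0452
finger_force: 0.0
```

Emit:
{"api": "send_rows", "payload": {
  "series": "0 49 0 0; 0 49 0 0; 0 49 0 0; 0 49 0 0; 0 49 0 0; 0 49 0 0; 0 49 0 0; 0 49 0 0; 0 0 0 0; 0 0 0 0"
}}

```text
t: 55.95
position: [0.4298, -0.1326, 0.3481]
eef_rot: [-3.137, 0.125, 0.003]
force: [0.1, 1.0, -0.3]
grip_width: 0.0451
finger_force: 0.0
```

```bash
python3 plan.py; python3 - <<'E'
from h import *
s=snap('top','t3'); g=cv2.cvtColor(s['img'],cv2.COLOR_BGR2GRAY)
c=np.array([.5898,.2482]); 
print(proj(s,[[.46,.258,.022],[.43,.26,.022],[.42,.2612,.022]]))
for r in (276,282,288,300,312,318,321,324): print(r,' '.join('%3d'%v for v in g[r,210:240]))
for r in (232,242,252,262): print(r,' '.join('%3d'%v for v in g[r,230:256]))
def cloud(s):
    h,w=s['depth'].shape; vv,uu=np.mgrid[0:h,0:w]; p=cv2.undistortPoints(np.stack([uu,vv],-1).reshape(-1,1,2).astype(float),s['camera_matrix'],s['dist_coeffs'])[:,0]
    d=np.c_[p[:,0],-p[:,1],-np.ones(len(p))]@att(s).T; return s['eye']+d*s['depth'].reshape(-1,1)
P=cloud(s); hsv=cv2.cvtColor(s['img'],cv2.COLOR_BGR2HSV).reshape(-1,3)
o=(abs(P[:,0]-.59)<.09)&(abs(P[:,1]-.25)<.09)&(hsv[:,1]>120)&(P[:,2]>.215)&(P[:,2]<.235); print('tabs',o.sum(),P[o].mean(0),P[o].min(0),P[o].max(0))
E
```

```text
t 55.95 pos [ 429.8 -132.6  348.1] yaw -4.55 tilt 0.15 q [-0.55  0.05  1.68  0.    1.42  1.1 ] F [ 0.1  1.  -0.3] w 45.1
[[223.72230361 302.75956243]
 [222.71639647 315.87091852]
 [222.14620608 320.27308807]]
276 148 158 144 129 127 128 130 135 141 137 132 130 134 152 181 198 204 205 197 171 147 162 185 193 195 194 194 194 196 198
282 191 191 191 192 193 196 197 197 195 195 193 192 187 185 194 202 205 203 185 145 146 180 197 198 197 194 193 192 193 193
288 192 193 195 194 193 193 193 193 192 190 189 187 185 194 200 204 205 194 164 147 169 186 191 193 193 194 194 194 193 193
300 191 190 190 190 189 188 188 188 189 190 185 187 194 199 204 206 192 156 146 173 189 194 195 195 193 190 190 190 192 191
312 191 192 191 191 191 192 193 195 193 186 185 193 200 204 205 189 152 146 175 189 190 191 190 190 192 193 194 193 193 195
318 189 188 189 191 191 191 190 191 191 192 193 198 202 205 197 169 135 145 176 190 195 195 194 193 194 195 195 194 194 193
321 191 191 190 188 189 190 191 190 187 182 173 168 168 170 162 139 132 156 182 191 191 191 190 190 191 193 194 193 192 194
324 190 189 189 188 189 191 194 195 193 191 184 170 154 147 146 148 162 181 190 191 191 192 192 193 192 193 193 195 195 195
232 135 134 135 132 128 123 123 121 121 124 126 132 141 142 136 140 162 172 156 156 183 197 199 197 193 192
242 207 206 207 207 206 206 207 207 210 210 210 209 210 211 212 208 191 158 149 171 178 170 157 150 152 153
252 206 205 205 206 206 206 207 209 209 209 208 209 210 211 207 194 164 153 178 194 198 198 200 200 200 197
262 204 204 206 205 206 208 209 208 208 209 207 209 211 208 196 170 157 179 194 197 197 197 198 197 197 199
tabs 110 [0.59231229 0.26497063 0.22312208] [0.58349276 0.2509063  0.2152418 ] [0.60260443 0.28042786 0.22918107]
```

```bash
python3 -c "
from bench import env
print(env.job_done())"
```

```text
the job is handed in; nothing more can be done
None
```

I handed the job in at about 56 s: the tray is back under the drying end (re-set once after an ~18 mm knock), both discs hang at the end stop, and all three rods are down in vials of their own. No verdict came back. My last checks were by numbers because my pictures were used up, and the third rod's seating was read less exactly than the other two.

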